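# Put the food processor's hubs away in its storage bay

### The arm

A 7-joint arm with a two-finger parallel gripper is mounted at the origin on the work surface. World frame = base frame: x ahead of the robot, y to its left, z up, the work surface at z = 0. Lengths are in mm, angles in rad, forces in N, time in s.
With the tool pointing down it reaches from about 350 to 900 mm from the base axis. Payload 8.1 kg.
Tool frame: the origin (TCP) lies midway between the tips of the shut fingers; the grasp point (between the pads) lies 19 mm behind it; z points along the fingers, y is the direction in which the jaws open and shut (so a half turn about z gives the same grasp; the last joint's range is limited). The gripper opens to 85 mm and grips with 20 to 120 N. Pads are 22 mm wide; open, the fingers measure 114 mm over their backs; the gripper's body (76 mm by 85 mm) begins 54 mm behind the grasp point. The pads swing forward as they close: fully open they stand 13 mm farther back than shut.
Start: joints at [1.027, 0.434, 0.025, 1.573, -0.012, 1.134, -0.075], TCP at [266.644, -565.281, 231.323] pointing down, gripper open.
Joint ranges: [-2.62, 2.62], [-0.44, 2.09], [-1.27, 1.32], [0.08, 2.57], [-1.32, 4.46], [0.12, 2], [-2.74, 2.74]. Speed limits (rad/s): [2.22, 2.22, 3.01, 3.01, 3.14, 3.14, 3.14].

### API

Orientations are given as a rotation vector (axis times angle).
In Python, from cell import monitor, cams, bot gives the robot as it stands. The module is installed in compiled form; this text tells all that it offers.
- The arm moves only by the tool carry_out, never from a script. Its argument "steps" is one flat list of numbers, 4 for each row, row after row: the shift along the tool's x, y, z in cm, then the turn about the tool's z in rad. A call has 1 to 12 rows; each row is the pose to reach, as a shift and turn from the pose measured when the call began, along the tool's axes at that moment; what a row does not reach only later rows make up. A row lasts 1/8 s, in which the tool goes at most 62.5 mm and 10.7 degrees, less where a joint would pass 70% of its speed; a pose out of reach is approached as far as the arm can. A call with a gripper value outside its range is refused whole. "fingers" is the closure, from 0 (fully open) to 1 (shut), set as the call begins (left out, the last holds). The fingers move at their own pace and stop on an object; "force" is the grip in N (left out, the last holds). Time passes only in rows, so rows that repeat a pose let the fingers close. It gives the time, the measured TCP pose, the force and the opening at its end, in the units of the state.
- monitor.sense(): the state, without advancing time (a new reading comes with each control period).
- cams.get_image(name): name is "side" or "top" or "wrist"; returns (picture, depth): 384x512x3 uint8, red, green, blue; 384x512 float32, mm along the optical axis (not along the pixel's ray), 0 where there is no reading.
- cams.camera_params(name): a dict with "fx", "fy", "cx", "cy" (pixels), "R" (3x3) and "t" (3): a world point X has camera coordinates R X + t; the wrist camera has in their place "mount" (4x4, takes a point from camera to tool coordinates, whose origin is the TCP and whose axes are the flange's). Camera axes: x right, y down, z forward; pixel columns grow to the right and rows downward; lengths in mm; the calibration is good to about 2 mm. The wrist camera is an equidistant fisheye: a pixel r from the principal point sees the ray r / f radians off the axis. A picture is of the moment at which its call begins: read the wrist's pose just before it. camera_params takes no time and is no camera call.
- bot.sign_off(): hands the job in, once; it reports no verdict.
Trained networks look in the newest picture that a camera, given by its name, has taken for a name from the list of things; names that differ only in an ending like _2 or _b are one class to them, and where a whole thing is asked for, a point or a joint stands for the part that bears it (a point fixed in the world has none). Each returns a list of dicts, best first, with "confidence" (0 to 1); they miss things now and then, are a little off and sometimes report something else, mostly with a low value. They report only what shows in the picture. A call takes as long as a camera call. They do not tell look-alikes from the thing itself.
- cams.boxes_of(label, camera): "location" ([x, y, z] in mm, in world coordinates, good to about 4 mm: the middle of the surface that is visible of it).
The state is a dict: "time": time; "q": joint angles; "qvel": joint speeds; "joint_torque": joint torques, N m; "tcp_pos": TCP position; "orientation": TCP orientation; "ft_force": force on the tool from outside, world axes, zero at the start; "moment": the same for the moment, N m; "finger_gap": opening from 0.0 (shut) to 1.0 (fully open).
Only numpy, scipy, OpenCV 4.12 (cv2) and the standard library are available. Lean on these libraries where they do the work, as an engineer would, in place of code of your own. Each camera call takes 0.05 s, during which the arm holds its last target.

### The job

Put the food processor's accessories away: set every cream spool-shaped hub that is out on the counter down flat on a spindle of its own on the storage tray, slide the latch of the bay under the processor open, push the loaded tray fully home into the bay by its handle, and slide the latch fully closed again across the tray. Leave the bowl, the measuring cup and the butter knife where they are.

Things in the scene. Friction and masses are not known exactly. Their poses are not given: they have to be found in the camera images.
- bay: low white storage bay, fixed, under a food processor's motor base. Origin: on the counter, middle of the bay's mouth. x points into the bay (push direction), y along the front to the side where the latch opens, z up. Open front at x = 0. No bottom plate: the tray slides on the counter
- bay_stop (a point): middle of the stop wall inside the bay, at bay x = 176 mm, 40 mm above the counter. Inside, the bay is 180 mm wide (bay y -90 to +90) and 72 mm high; the mouth flares to about +/-97 mm over the first 35 mm
- bay_roof (a point): point on the middle of the roof's front edge, 86 mm above the counter (roof 14 mm thick; bay y -105 to +150 mm, 260 mm deep). The round motor housing on the roof begins 97 mm behind the front and is 182 mm high, with a drive shaft up to 225 mm
- latch (a joint): sliding latch on the bay: 0 = fully closed, 0.06 m = fully open (moves along bay +y); about 2 N of friction, stays where it is left. Closed or nearly so at the start; from 0.045 on the mouth is clear. It can be closed only behind a fully inserted tray, which it then locks in
- latch_grip (a point): point 14 mm below the top of the latch's black upright grip, which is 22 mm (bay x) by 14 mm (bay y) and stands up to 126 mm above the counter, 30 mm behind the bay's front, on an aluminium plate whose top is at 96 mm; at latch = 0 it lies at bay y = 65 mm
- latch_tongue (a point): middle of the latch's flat hanging tongue, 30 mm wide, 2 to 6 mm before the bay's front, from 6 mm above the counter up to the roof. Closed, it covers bay y 50 to 80 mm and blocks the tray's way
- tray: loose flat steel tray, dark floor, 172 x 172 mm, 5 mm floor, rim 16 mm high, 0.5 kg, on the counter outside the bay. Origin: centre of its underside; x points to the leading edge that enters the bay first, the handle is on the -x side. Four spindles at x, y = +/-41 mm. Fully home its origin is at about bay x = 90 mm, y = 0 (4 mm play each side), its rim just inside the mouth
- tray_handle (a point): grip point of the tray's handle, 45 mm above the counter: black upright plate 12 mm thick (tray x), 40 mm wide (tray y), 5 to 59 mm above the counter, 150 mm behind the tray's centre, joined to it by a flat stem 24 mm wide and up to 15 mm high. With the tray home it stands 60 mm outside the bay's front
- spindle0 (a point): top of spindle 0 of the tray, at tray x = -41, y = -41 mm: 16 mm diameter, top 40 mm above the counter (35 mm above the tray floor), its last 8 mm tapered
- spindle1 (a point): top of spindle 1 of the tray, at tray x = -41, y = +41 mm: 16 mm diameter, top 40 mm above the counter (35 mm above the tray floor), its last 8 mm tapered
- spindle2 (a point): top of spindle 2 of the tray, at tray x = +41, y = -41 mm: 16 mm diameter, top 40 mm above the counter (35 mm above the tray floor), its last 8 mm tapered
- spindle3 (a point): top of spindle 3 of the tray, at tray x = +41, y = +41 mm: 16 mm diameter, top 40 mm above the counter (35 mm above the tray floor), its last 8 mm tapered
- hub0: cream plastic hub like a spool, 44 mm high, 70 g, upright on the counter: bottom flange 56 mm diameter, 9 mm thick; narrow waist; upper flange 46 mm diameter from 28 to 44 mm height (grip here); bore 22 mm right through. Origin: centre of its underside, z up. Three or four alike hubs are there (None if absent); any fits any spindle. Seated, its underside is 5 mm above the tray's underside
- hub1: cream plastic hub like a spool, 44 mm high, 70 g, upright on the counter: bottom flange 56 mm diameter, 9 mm thick; narrow waist; upper flange 46 mm diameter from 28 to 44 mm height (grip here); bore 22 mm right through. Origin: centre of its underside, z up. Three or four alike hubs are there (None if absent); any fits any spindle. Seated, its underside is 5 mm above the tray's underside
- hub2: cream plastic hub like a spool, 44 mm high, 70 g, upright on the counter: bottom flange 56 mm diameter, 9 mm thick; narrow waist; upper flange 46 mm diameter from 28 to 44 mm height (grip here); bore 22 mm right through. Origin: centre of its underside, z up. Three or four alike hubs are there (None if absent); any fits any spindle. Seated, its underside is 5 mm above the tray's underside
- hub3: cream plastic hub like a spool, 44 mm high, 70 g, upright on the counter: bottom flange 56 mm diameter, 9 mm thick; narrow waist; upper flange 46 mm diameter from 28 to 44 mm height (grip here); bore 22 mm right through. Origin: centre of its underside, z up. Three or four alike hubs are there (None if absent); any fits any spindle. Seated, its underside is 5 mm above the tray's underside
- bowl: white ceramic bowl, 140 mm diameter, 60 mm high, bystander; origin centre of underside
- cup: steel measuring cup, 68 mm diameter, 40 mm high with a flat handle along its +x, bystander; origin centre of underside
- knife: steel butter knife lying flat, 215 mm long along its x, bystander; origin near its middle, on the underside
Not all that is in view belongs to the job. What is shaped like the hub2 but red is not meant.

How it is judged (in metres and radians):
On the way, in this order (a step that is already met when the one before it is completed fails the run):
1. every hub present sits flat on a spindle of the tray ((horizontal distance between hub0 and spindle0 below 0.007 m or horizontal distance between hub0 and spindle1 below 0.007 m or horizontal distance between hub0 and spindle2 below 0.007 m or horizontal distance between hub0 and spindle3 below 0.007 m) and z of hub0 in the frame of tray between 0 and 0.009 m and angle between the z axis of each of hub0, hub1, hub2, hub3 and the z axis of tray, either way round below 0.1 rad and (horizontal distance between hub1 and spindle0 below 0.007 m or horizontal distance between hub1 and spindle1 below 0.007 m or horizontal distance between hub1 and spindle2 below 0.007 m or horizontal distance between hub1 and spindle3 below 0.007 m) and z of hub1 in the frame of tray between 0 and 0.009 m and (horizontal distance between hub2 and spindle0 below 0.007 m or horizontal distance between hub2 and spindle1 below 0.007 m or horizontal distance between hub2 and spindle2 below 0.007 m or horizontal distance between hub2 and spindle3 below 0.007 m) and z of hub2 in the frame of tray between 0 and 0.009 m and (horizontal distance between hub3 and spindle0 below 0.007 m or horizontal distance between hub3 and spindle1 below 0.007 m or horizontal distance between hub3 and spindle2 below 0.007 m or horizontal distance between hub3 and spindle3 below 0.007 m) and z of hub3 in the frame of tray between 0 and 0.009 m), for 0.2 s.
2. the tray is fully home in the bay (x of tray in the frame of bay above 0.083 m and y of tray in the frame of bay between -0.012 and 0.012 m and height (world z) of tray below 0.006 m), for 0.2 s.
3. the latch is fully closed across the tray (value of joint latch below 0.006 m), for 0.2 s.
At the end, for the whole second after the job is handed in: every hub present on its spindle (axis within 7 mm, underside within 4 mm of the tray floor, tilt under 0.1 rad), the tray home in the bay (origin past 83 mm inside the mouth, within 12 mm of the middle, on the counter) and at rest, the latch closed to within 6 mm (all of step 1 and all of step 2 and value of joint latch below 0.006 m and linear speed of tray below 0.02 m/s); the robot touches nothing.
It fails at once if the bowl is moved by more than 40 mm (distance of bowl from where it was at the start of the episode above 0.04 m).
It fails at once if the cup is moved by more than 40 mm (distance of cup from where it was at the start of the episode above 0.04 m).
It fails at once if the knife is moved by more than 40 mm (distance of knife from where it was at the start of the episode above 0.04 m).
Of hub0, hub1, hub2, hub3 only 3 to 4 are there at a start; the rules pass over those that are not, and their reading is None.
At some moment in a run one of hub0, hub1, hub2, hub3, tray may be knocked a few centimetres aside while the robot is not near it.
It also fails if it takes over 192 s, if anything falls off the work surface, if the arm or the gripper's body presses on something with over 40 N, if the wrist force passes 120 N, or if a joint passes its speed limit or range.

## Working session

There is one attempt and no reset: what is moved stays moved. The work goes in short steps, Python scripts to look and compute and a tool call to move; the robot and the scene stay as the last step left them, time stands still between calls to the robot, and variables do not carry over. Pictures are saved under pics/ and viewed, and the job is handed in when it is done.

Besides the shell and the picture viewer there is one more tool, called after ">>>" by a JSON object that holds its "name" and its "arguments". carry_out: Moves the arm, as the interface text tells. Its arguments: {"type":"object","properties":{"steps":{"type":"array"},"fingers":{"type":"number"},"force":{"type":"number"}},"required":["steps"]}

```bash
mkdir -p pics; ls
cat > h.py <<'E'
import numpy as np,cv2
from cell import monitor,cams,bot
from scipy.spatial.transform import Rotation as Rn
def snap(n,f):
    im,d=cams.get_image(n); cv2.imwrite('pics/'+f,im[:,:,::-1]); np.save('pics/'+f[:-4]+'.npy',d); return im,d
def world(n,u,v,z):
    p=cams.camera_params(n); return p['R'].T@(np.array([(u-p['cx'])/p['fx']*z,(v-p['cy'])/p['fy']*z,z])-p['t'])
def cloud(n,d):
    p=cams.camera_params(n); v,u=np.mgrid[:384,:512]
    c=np.stack([(u-p['cx'])/p['fx']*d,(v-p['cy'])/p['fy']*d,d],-1)
    return (c-p['t'])@p['R']
def st():
    s=monitor.sense(); R=Rn.from_rotvec(s['orientation']).as_matrix()
    print('t',s['time'],'tcp',np.round(s['tcp_pos'],1),'x',np.round(R[:,0],3),'y',np.round(R[:,1],3),'z',np.round(R[:,2],3),'gap',s['finger_gap'],'F',np.round(s['ft_force'],1)); return s,R
def shift(dw):
    s=monitor.sense(); R=Rn.from_rotvec(s['orientation']).as_matrix(); return np.round(R.T@np.array(dw)/10,2)
def goto(p):
    s=monitor.sense(); return shift(np.array(p)-np.array(s['tcp_pos']))
E
python3 - <<'E'
from h import *
st()
snap('top','top0.png');
for l in ['hub0','tray','tray_handle','latch_grip','bay_roof','spindle0','bowl','cup','knife','latch_tongue','bay_stop']:
    for r in cams.boxes_of(l,'top'): print(l,np.round(r['location'],1),round(r['confidence'],2))
snap('side','side0.png')
for l in ['hub0','tray','tray_handle','latch_grip','spindle0']:
    for r in cams.boxes_of(l,'side'): print('S',l,np.round(r['location'],1),round(r['confidence'],2))
for n in ['top','side','wrist']: print(n,cams.camera_params(n))
E
```

```text
pics
t 0.0 tcp [ 266.4 -564.8  230.5] x [ 0.904  0.427 -0.   ] y [ 0.427 -0.904 -0.002] z [-0.001  0.001 -1.   ] gap 0.9960444360997915 F [ 0.3 -0.3 -0.2]
hub0 [ 519.8 -367.5   41.1] 0.73
hub0 [ 325.9 -447.9   43.9] 0.71
hub0 [ 321.7 -349.8   41.9] 0.66
hub0 [ 425.4 -352.2   40.8] 0.58
hub0 [ 410.6 -215.5   46.5] 0.55
tray [562.5  26.8   5.4] 0.68
tray [542.8 330.7  86.9] 0.21
tray_handle [560.1  28.5   5.6] 0.83
latch_grip [501.8 229.4  94.3] 0.67
bay_roof [545.9 333.4  85.8] 0.88
spindle0 [560.2  29.4   6. ] 0.92
bowl [ 787.  -172.8   31.2] 0.97
cup [ 718.3 -345.7   22.4] 0.94
cup [564.1  27.1   3. ] 0.69
knife [785.5 102.6   5.2] 0.51
latch_tongue [502.7 228.1  91.9] 0.58
bay_stop [541.  335.9  85.9] 0.65
S hub0 [ 325.3 -439.9   28.9] 0.8
S hub0 [ 322.  -342.9   31.9] 0.73
S hub0 [ 415.5 -342.8   26.4] 0.65
S hub0 [ 517.4 -353.4   27.6] 0.53
S hub0 [ 408.1 -203.3   31.5] 0.51
S tray [560.5  29.8   2.4] 0.9
S tray [509.8 393.9  86.7] 0.68
S tray_handle [5.66e+02 2.97e+01 1.00e-01] 0.64
S latch_grip [498.8 243.3  99. ] 0.83
S latch_grip [512.2 393.7  87. ] 0.7
S spindle0 [564.3  28.
[... 440 characters left out ...]
608948, 'cy': 197.07722556656597, 'R': array([[-0.77186821, -0.63542354,  0.02136322],
       [-0.3833454 ,  0.43832897, -0.81296618],
       [ 0.50721373, -0.63569225, -0.58191889]]), 't': array([402.09670435, 280.84502291, 860.18474607])}
wrist {'fx': 297.3186396354542, 'fy': 297.3186396354542, 'cx': 251.76424858914243, 'cy': 196.82986761032714, 'mount': array([[-4.71761568e-04, -9.53235293e-01, -3.02228810e-01,
         7.78366367e+01],
       [ 9.99999813e-01, -5.67290346e-04,  2.28302852e-04,
         8.35750722e-01],
       [-3.89077823e-04, -3.02228646e-01,  9.53235382e-01,
        -1.43407490e+02],
       [ 0.00000000e+00,  0.00000000e+00,  0.00000000e+00,
         1.00000000e+00]])}
```

View pics/top0.png

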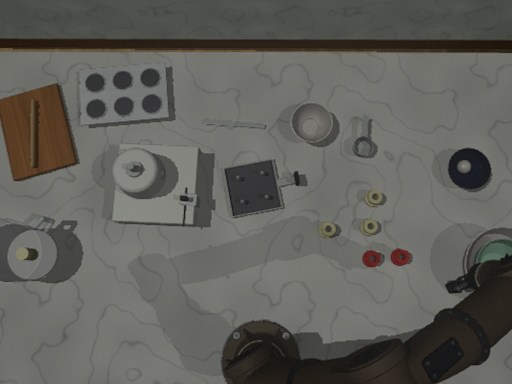

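View pics/side0.png

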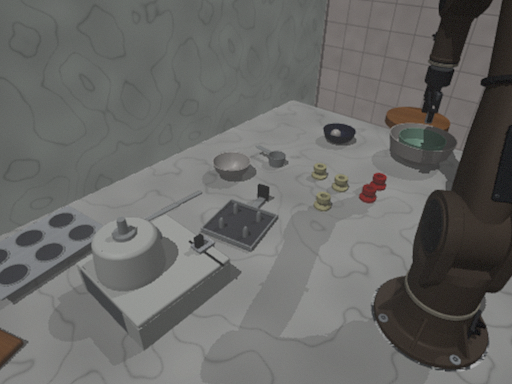

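The top view shows hubs at (375,197), (370,226) and (328,229), all cream, and red ones at (372,258) and (400,257). The cream ones fit the description. I'll confirm in a crop and measure.

Run:
```python
from h import *
im=cv2.imread('pics/top0.png'); d=np.load('pics/top0.npy')
a=cv2.resize(im[150:280,300:430],None,fx=4.5,fy=4.5,interpolation=2)
b=cv2.resize(im[130:240,100:320],None,fx=3.6,fy=3.6,interpolation=2)
cv2.imwrite('pics/cropA.png',a); cv2.imwrite('pics/cropB.png',b)
P=cloud('top',d)
# hubs: points with z 38..50 near
for c in [(520,-367),(425,-352),(410,-215)]:
    m=(np.hypot(P[...,0]-c[0],P[...,1]-c[1])<40)&(P[...,2]>38)&(P[...,2]<50)&(d>0)
    q=P[m]; (x,y),r=cv2.minEnclosingCircle(q[:,:2].astype(np.float32)); print('hub',x,y,r,len(q),np.median(q[:,2]))
m=(d>0)&(abs(P[...,0]-560)<130)&(abs(P[...,1]-0)<200)&(P[...,2]<90)
q=P[m&(P[...,2]>28)&(P[...,1]<110)]
mm=(m&(P[...,2]>28)&(P[...,1]<130)).astype(np.uint8)
n,l,s,c=cv2.connectedComponentsWithStats(mm)
for i in range(1,n):
    q=P[l==i]; print('blob',c[i],len(q),q[:,:2].mean(0),q.min(0),q.max(0))
# rim
q=P[(d>0)&(abs(P[...,0]-560)<130)&(abs(P[...,1]-27)<130)&(P[...,2]>11)&(P[...,2]<22)]
print('rim',len(q),cv2.minAreaRect(q[:,:2].astype(np.float32)))
# bay roof
q=P[(d>0)&(P[...,1]>180)&(P[...,1]<480)&(P[...,2]>80)&(P[...,2]<91)&(abs(P[...,0]-540)<200)]
print('roof',len(q),cv2.minAreaRect(q[:,:2].astype(np.float32)),np.median(q[:,2]))
q=P[(d>0)&(P[...,1]>180)&(P[...,1]<300)&(P[...,2]>112)&(P[...,2]<132)&(abs(P[...,0]-540)<200)]
print('grip',len(q),q.mean(0),q.min(0),q.max(0))
q=P[(d>0)&(abs(P[...,1])<500)&(abs(P[...,0]-540)<60)&(P[...,2]<8)];print('counter',np.median(q[:,2]))
```

```text
hub 524.6455078125 -369.31878662109375 23.696701049804688 108 42.87434801569114
hub 427.786865234375 -351.42816162109375 23.225690841674805 118 43.33302349872563
hub 416.9364013671875 -216.28871154785156 22.948760986328125 112 42.860988064399606
blob [262.11764706 171.94117647] 17 [603.40619593   1.05136943] [596.48931906  -5.26135857  29.24387145] [610.77806552   8.19947663  43.694454  ]
blob [296.94230769 177.09615385] 52 [ 582.88457144 -113.29995495] [ 565.29082431 -120.83695372   28.98499997] [ 602.49681749 -104.81863602   69.28915778]
blob [237.93333333 176.66666667] 15 [586.89351459  81.12914764] [578.10944808  74.62501395  28.9711777 ] [593.49500694  87.8445494   42.15669555]
blob [267.         195.76470588] 17 [523.60396326 -15.72704369] [516.63226827 -22.35535393  28.17281257] [530.50892786  -9.10770324  44.98795417]
blob [242.4 200.4] 15 [507.40553533  65.07714543] [501.92816038  59.9744469   28.05724204] [512.98582062  69.88656183  40.76134397]
blob [323. 224.] 1 [ 430.88694371 -198.06718473] [ 430.88694371 -198.06718473   41.94663087] [ 430.88694371 -198.06718473   41.94663087]
rim 397 ((551.985595703125, -0.1934356689453125), (194.7858123779297, 235.6290740966797), 11.220561981201172)
roof 3574 ((553.84765625, 338.97674560546875), (267.036376953125, 260.4072570800781), 87.39491271972656) 85.30263826655442
grip 37 [502.80097616 243.33897001 124.69524198] [495.81385651 232.57716737 112.63200071] [510.34645033 255.06539168 130.28337427]
counter 0.02762713032800975
```

View pics/cropA.png

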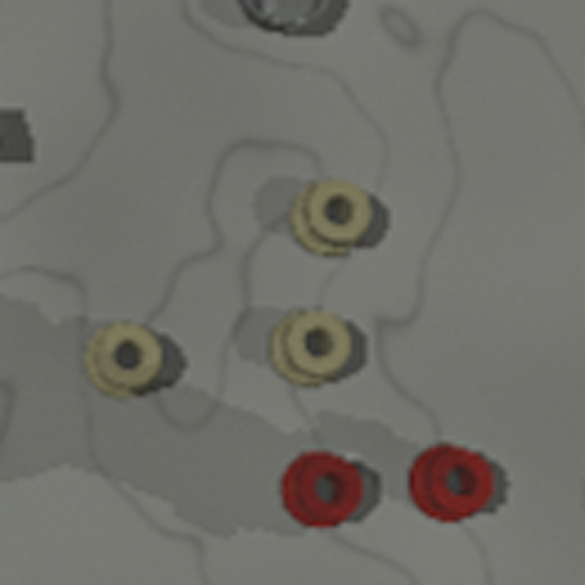

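View pics/cropB.png

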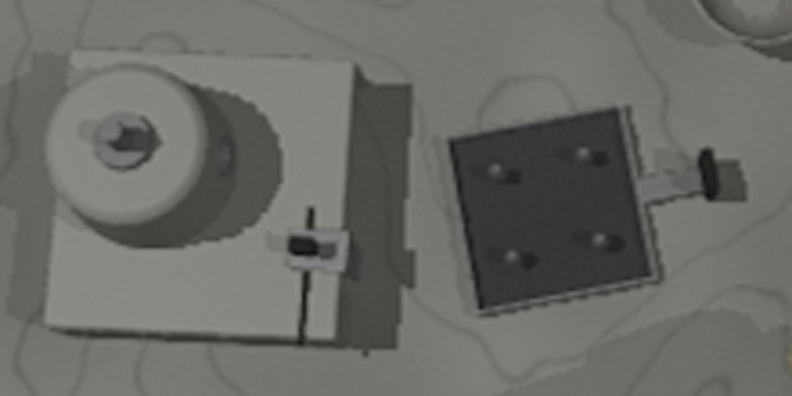

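Crop A confirms three cream hubs; the two lower ones are red and not part of the job. Crop B shows the tray with four spindles, its handle on the right and the closed latch. I'll move over the hubs and measure with the wrist camera.

>>> {"name": "carry_out", "arguments": {"steps": [7, -4, 0, -0.14, 14, -8, 0, -0.28, 21, -12, 0, -0.42, 28, -16.1, 0, -0.546, 28, -16.1, 0, -0.546, 28, -16.1, 0, -0.546, 28, -16.1, 0, -0.546, 28, -16.1, 0, -0.546, 28, -16.1, 0, -0.546], "fingers": 0, "force": 30}}

```text
time: 2.02
tcp_pos: [450.2, -301.8, 231.2]
orientation: [2.769, 1.484, -0.001]
ft_force: [-0.5, -0.2, -0.4]
finger_gap: 0.998
```

```bash
cat >> h.py <<'E'
def wcloud(d,s):
    p=cams.camera_params('wrist'); v,u=np.mgrid[:384,:512]
    a=(u-p['cx'])/p['fx']; b=(v-p['cy'])/p['fy']; r=np.hypot(a,b)+1e-9
    k=np.tan(np.clip(r,0,1.4))/r
    c=np.stack([a*k*d,b*k*d,d],-1); M=p['mount']; c=c@M[:3,:3].T+M[:3,3]
    return c@Rn.from_rotvec(s['orientation']).as_matrix().T+np.array(s['tcp_pos'])
def wsnap(f):
    s=monitor.sense(); im,d=snap('wrist',f); return im,d,wcloud(d,s),s
def fitc(q):
    A=np.c_[2*q,np.ones(len(q))]; x=np.linalg.lstsq(A,(q**2).sum(1),rcond=None)[0]; return x[0],x[1],np.sqrt(x[2]+x[0]**2+x[1]**2)
def hubs(im,d,P):
    # top-flange surfaces, cream only
    hsv=cv2.cvtColor(im,cv2.COLOR_RGB2HSV)
    m=((d>0)&(P[...,2]>39)&(P[...,2]<50)).astype(np.uint8)
    n,l,s,c=cv2.connectedComponentsWithStats(m); 
    for i in range(1,n):
        if s[i,4]<150: continue
        mk=(l==i).astype(np.uint8); cs,_=cv2.findContours(mk,cv2.RETR_EXTERNAL,cv2.CHAIN_APPROX_NONE)
        k=max(cs,key=len)[:,0]; q=P[k[:,1],k[:,0]][:,:2]
        print('blob px',np.round(c[i]),'n',s[i,4],'fit',np.round(fitc(q),1),'z',round(float(np.median(P[l==i][:,2])),1),'hsv',np.median(hsv[l==i],0))
E
python3 - <<'E'
from h import *
im,d,P,s=wsnap('w1.png'); st(); hubs(im,d,P)
for r in cams.boxes_of('hub0','wrist'): print(np.round(r['location'],1),r['confidence'])
snap('top','top1.png');snap('side','side1.png')
E
```

```text
t 2.075 tcp [ 450.4 -301.5  231.3] x [ 0.553  0.833 -0.   ] y [ 0.833 -0.553 -0.   ] z [-0. -0. -1.] gap 1.0008914751197615 F [ 0.1 -0.3  0.4]
blob px [452.  82.] n 626 fit [ 726.  -339.1   46.3] z 39.9 hsv [ 95.  13. 136.]
blob px [186. 127.] n 1005 fit [ 419.4 -216.1   22.4] z 44.7 hsv [ 29.  63. 168.]
blob px [335. 186.] n 904 fit [ 525.7 -369.6   22.4] z 44.7 hsv [ 29.  65. 165.]
blob px [259. 216.] n 891 fit [ 429.3 -351.5   22.5] z 44.6 hsv [ 29.  65. 166.]
blob px [195. 260.] n 733 fit [ 326.2 -357.6   22.4] z 44.7 hsv [  1. 215. 140.]
blob px [476. 302.] n 304 fit [ 622.2 -681.9   63.2] z 44.6 hsv [116. 197.  18.]
blob px [457. 295.] n 201 fit [ 629.1 -666.9   15.4] z 44.8 hsv [ 30.   7. 139.]
blob px [239. 306.] n 595 fit [ 331.1 -450.7   22.4] z 44.6 hsv [  0. 213. 141.]
[ 335.  -439.6   35.9] 0.83
[ 421.5 -218.6   44.4] 0.67
[ 331.3 -348.6   39.5] 0.65
[ 430.9 -351.6   47.2] 0.56
```

View pics/w1.png

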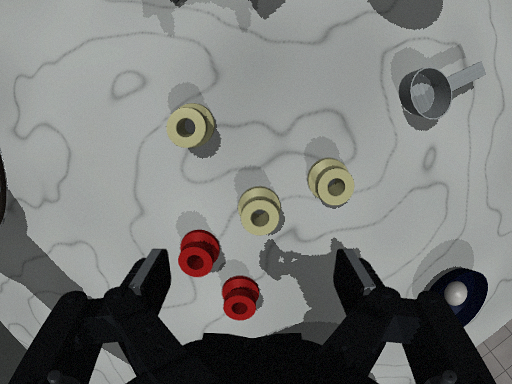

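View pics/side1.png

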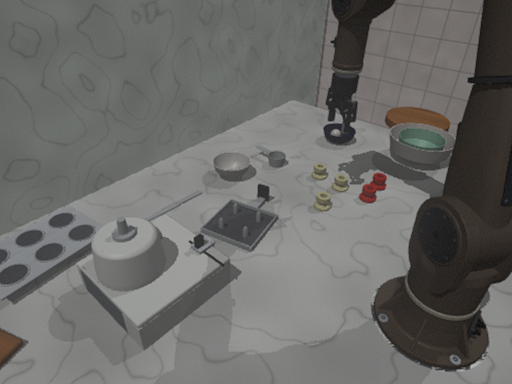

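The wrist view shows cream hubs at (189,127), (331,184) and (260,212), and red ones at (198,255) and (240,300). I start with the cream hub at (260,212).

>>> {"name": "carry_out", "arguments": {"steps": [-2.7, 0.5, 3, 0, -5.3, 1.0, 8, 0, -5.3, 1.0, 12, 0, -5.3, 1.0, 16, 0, -5.3, 1.0, 18, 0, -5.3, 1.0, 20, 0, -5.3, 1.0, 21, 0, -5.3, 1.0, 21.7, 0, -5.3, 1.0, 21.7, 0, -5.3, 1.0, 21.7, 0], "fingers": 0}}

```text
time: 3.48
tcp_pos: [430.3, -350.8, 14.9]
orientation: [2.767, 1.486, 0.001]
ft_force: [-0.1, -0.3, 0.5]
finger_gap: 1.0
```

>>> {"name": "carry_out", "arguments": {"steps": [0, 0, 0, 0, 0, 0, 0, 0, 0, 0, 0, 0, 0, 0, 0, 0, 0, 0, 0, 0, 0, 0, 0, 0, 0, 0, 0, 0, 0, 0, 0, 0], "fingers": 1, "force": 30}}

```text
time: 4.47
tcp_pos: [430.4, -350.9, 15.5]
orientation: [2.766, 1.486, 0.001]
ft_force: [-0.4, 1.2, 5.5]
finger_gap: 0.532
```

>>> {"name": "carry_out", "arguments": {"steps": [0, 0, -5, 0, 0, 0, -10, 0, 5, -1.1, -12, 0, 10, -2.3, -15, 0, 15, -3.4, -15, 0, 20, -4.6, -15, 0, 25, -5.8, -15, 0, 30.2, -6.9, -15, 0, 30.2, -6.9, -15, 0, 30.2, -6.9, -15, 0, 30.2, -6.9, -15, 0]}}

```text
time: 5.85
tcp_pos: [539.0, -62.6, 165.2]
orientation: [2.768, 1.482, -0.001]
ft_force: [0.6, 0.1, -0.9]
finger_gap: 0.532
```

```bash
cat >> h.py <<'E'
def spind(d,P,c=(555,33),zlo=30,zhi=46):
    m=((d>0)&(P[...,2]>zlo)&(P[...,2]<zhi)&(np.hypot(P[...,0]-c[0],P[...,1]-c[1])<95)).astype(np.uint8)
    n,l,s,cc=cv2.connectedComponentsWithStats(m); 
    for i in range(1,n):
        if s[i,4]<15: continue
        q=P[l==i]; t=q[q[:,2]>np.percentile(q[:,2],90)-3]
        print('sp px',np.round(cc[i]),s[i,4],'top',np.round((t.min(0)+t.max(0))/2,1),np.round(t.max(0)-t.min(0),1))
E
python3 - <<'E'
from h import *
im,d,P,s=wsnap('w2.png'); st(); spind(d,P)
m=(d>0)&(P[...,2]>52)&(P[...,2]<64)&(np.hypot(P[...,0]-583,P[...,1]+113)<40); q=P[m]; print('handle',len(q),cv2.minAreaRect(q[:,:2].astype(np.float32)) if len(q) else '')
E
```

```text
t 5.9 tcp [539.1 -62.5 165.2] x [ 0.554  0.832 -0.001] y [ 0.832 -0.554  0.002] z [ 0.001 -0.002 -1.   ] gap 0.5321334960214152 F [-0.2  0.1 -2.1]
sp px [210.  32.] 218 top [590.   81.1  39.6] [10.3 10.4  4.1]
sp px [273.  92.] 225 top [606.    0.7  40. ] [9.6 9.7 4.2]
sp px [150.  96.] 209 top [509.9  65.2  40. ] [10.   8.9  4.6]
sp px [211. 154.] 230 top [526.4 -15.6  40.2] [9.8 9.7 5. ]
handle 597 ((587.3827514648438, -113.30643463134766), (40.66706466674805, 12.776117324829102), 11.747302055358887)
```

View pics/w2.png

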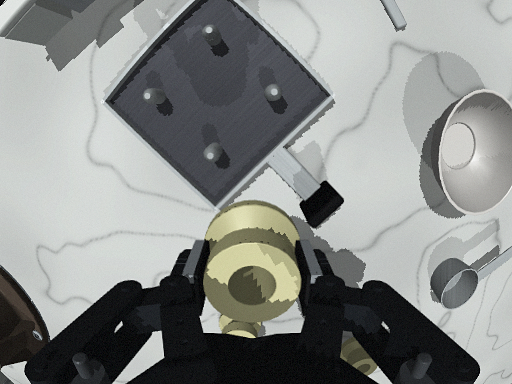

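The wrist view shows the hub held upright and the four spindle tips at (210,32), (273,92), (150,96) and (211,154). I'll check how the hub sits in the grip.

Run:
```python
from h import *
d=np.load('pics/w2.npy'); s=monitor.sense(); P=wcloud(d,s)
m=(d>0)&(np.hypot(P[...,0]-539,P[...,1]+62.5)<32)&(P[...,2]>130)
q=P[m]; print(len(q),np.percentile(q[:,2],[5,50,95]))
mk=m&(P[...,2]>189)&(P[...,2]<200); im=cv2.imread('pics/w2.png')
v,u=np.where(mk); print(u.min(),u.max(),v.min(),v.max(),len(u))
t=P[mk]; print(cv2.minEnclosingCircle(t[:,:2].astype(np.float32)),np.median(t[:,2]), 'bore')
lo=P[(d>0)&(np.hypot(P[...,0]-539,P[...,1]+62.5)<20)&(P[...,2]<188)]; print(len(lo))
print('to sp3',goto([590,81.1,165]),'sp2',goto([606,.7,165]),'sp1',goto([509.9,65.2,165]),'sp0',goto([526.4,-15.6,165]))
```

```text
24834 [161.18623498 217.19959138 263.01553657]
180 319 236 321 6123
((541.952392578125, -57.30982971191406), 30.890819549560547) 194.38624317444058 bore
2735
to sp3 [14.78 -3.72  0.  ] sp2 [8.97 2.07 0.02] sp1 [ 9.01 -9.51 -0.  ] sp0 [ 3.2  -3.65  0.01]
```

>>> {"name": "carry_out", "arguments": {"steps": [5, -1.2, 0, 0, 10, -2.5, 0, 0, 14.9, -3.7, 2, 0, 14.9, -3.7, 6, 0, 14.9, -3.7, 9, 0, 14.9, -3.7, 9.9, 0, 14.9, -3.7, 9.9, 0, 14.9, -3.7, 9.9, 0, 14.9, -3.7, 9.9, 0]}}

```text
time: 7.02
tcp_pos: [591.8, 81.8, 67.3]
orientation: [2.768, 1.481, 0.003]
ft_force: [0.5, 0.3, -0.5]
finger_gap: 0.531
```

Run:
```python
from h import *
im,d,P,s=wsnap('w3.png'); st(); spind(d,P)
print(goto([590.5,82,20]))
```

```text
t 7.075 tcp [591.6  81.9  67.1] x [0.555 0.832 0.   ] y [ 0.832 -0.555  0.003] z [ 0.003 -0.001 -1.   ] gap 0.5338672048460577 F [ 0.6  0.6 -0.9]
[-0.05 -0.11  4.71]
```

View pics/w3.png

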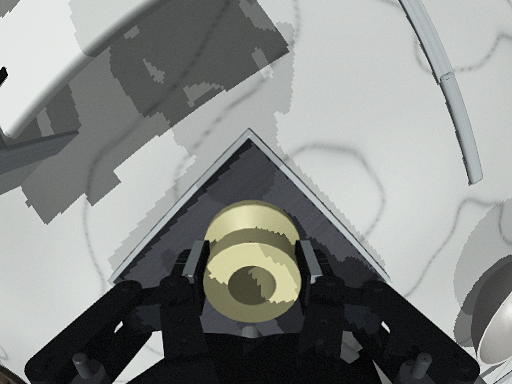

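The wrist view shows the hub at (252,270), centred over the leading corner of the tray. I'll lower it gradually.

>>> {"name": "carry_out", "arguments": {"steps": [-0.05, -0.1, 1.0, 0, -0.05, -0.1, 1.8, 0, -0.05, -0.1, 2.3, 0, -0.05, -0.1, 2.8, 0, -0.05, -0.1, 3.2, 0, -0.05, -0.1, 3.6, 0, -0.05, -0.1, 4.0, 0, -0.05, -0.1, 4.3, 0, -0.05, -0.1, 4.5, 0, -0.05, -0.1, 4.6, 0, -0.05, -0.1, 4.6, 0]}}

```text
time: 8.45
tcp_pos: [590.6, 81.9, 21.1]
orientation: [2.768, 1.482, 0.002]
ft_force: [-0.3, 0.4, -0.2]
finger_gap: 0.531
```

>>> {"name": "carry_out", "arguments": {"steps": [0, 0, 0, 0, 0, 0, 0, 0, 0, 0, 0, 0, 0, 0, 0, 0, 0, 0, -2, 0, 0, 0, -5, 0, 0, 0, -9, 0, -5, 0, -14, 0, -9, 0, -15, 0, -9, 0, -15, 0, -9, 0, -15, 0], "fingers": 0.2}}

```text
time: 9.82
tcp_pos: [540.5, 7.6, 171.1]
orientation: [2.768, 1.481, 0.003]
ft_force: [-0.1, 0.4, 0.8]
finger_gap: 0.802
```

Run:
```python
from h import *
im,d,P,s=wsnap('w4.png'); st(); spind(d,P)
m=(np.hypot(P[...,0]-590,P[...,1]-81)<40)
P2=P.copy(); P2[~m]=0; hubs(im,d,P2)
z=P[m&(P[...,2]>30)][:,2]; print(np.percentile(z,[50,90,98]))
im,d=snap('top','top2.png'); 
print([ (np.round(r['location'],1),round(r['confidence'],2)) for r in cams.boxes_of('hub0','top')])
```

```text
t 9.875 tcp [540.5   8.1 170.8] x [0.554 0.833 0.001] y [ 0.833 -0.554  0.002] z [ 0.002 -0.001 -1.   ] gap 0.8022629718363957 F [-0.3  0.7 -0.4]
sp px [251.  92.] 257 top [591.1  83.8  41.7] [20.8 13.3  6.7]
sp px [191. 155.] 195 top [510.3  65.2  39.8] [9.2 9.1 4.3]
sp px [310. 155.] 213 top [606.2   0.9  39.6] [10.7  9.5  3.7]
sp px [251. 210.] 194 top [526.5 -14.4  39.9] [9.7 9.8 4. ]
blob px [252.  94.] n 1017 fit [590.6  78.9  20.8] z 49.4 hsv [ 29.  56. 213.]
[ 50.11149347 314.57091002 314.57091002]
[(array([ 520.2, -366.3,   39.2]), 0.59), (array([ 326.7, -449.7,   43. ]), 0.58), (array([ 317.3, -349.9,   39.9]), 0.56), (array([ 410.8, -216.4,   47.5]), 0.46)]
```

View pics/w4.png

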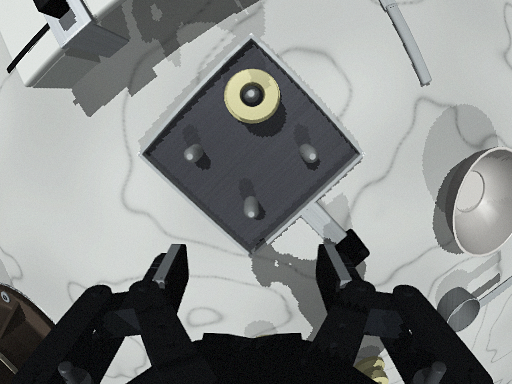

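Hub 1 sits on its spindle at (252,94), top at 49 mm, and the tray has not moved. Next is the cream hub near (419,-216); I'll re-measure it from above.

```bash
python3 -c "
from h import *
print(goto([440,-180,170]))"
```

```text
[-21.26   2.05   0.04]
```

>>> {"name": "carry_out", "arguments": {"steps": [-5, 0.5, 0, 0, -10, 1, 0, 0, -15, 1.5, 0, 0, -21.2, 2, 0, 0, -21.2, 2, 0, 0, -21.2, 2, 0, 0, -21.2, 2, 0, 0], "fingers": 0}}

```text
time: 10.85
tcp_pos: [440.8, -177.6, 170.3]
orientation: [2.766, 1.488, 0.002]
ft_force: [0.3, -0.3, 0.6]
finger_gap: 0.999
```

```bash
python3 -c "
from h import *
im,d,P,s=wsnap('w5.png'); st(); hubs(im,d,P)
print(goto([419.4,-216.1,14.9]))"
```

```text
t 10.9 tcp [ 440.7 -177.7  170.3] x [0.551 0.835 0.001] y [ 0.835 -0.551  0.002] z [ 0.002 -0.    -1.   ] gap 1.0056841331521231 F [ 0.2 -0.6  0.5]
blob px [456.  37.] n 271 fit [ 770.  -163.2   60.7] z 44.8 hsv [45. 11. 47.]
blob px [494. 183.] n 238 fit [ 698.2 -337.1   33.3] z 40.5 hsv [ 94.   15.  120.5]
blob px [253. 230.] n 1314 fit [ 419.2 -215.4   22.7] z 44.7 hsv [ 29.  65. 159.]
blob px [400. 277.] n 617 fit [ 527.6 -368.3   20.9] z 44.6 hsv [ 29.  67. 156.]
blob px [495. 346.] n 335 fit [ 619.8 -679.5   66.4] z 44.8 hsv [116. 200.  14.]
[-4.39  0.31 15.54]
```

View pics/w5.png

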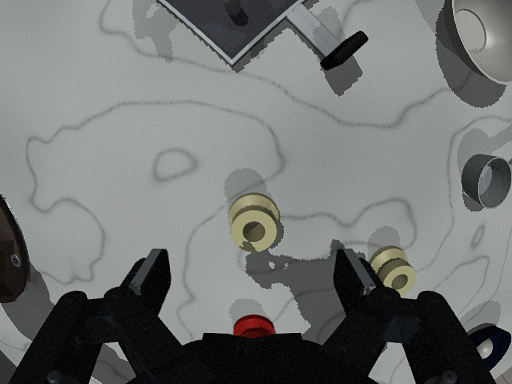

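The cream hub is at (254,230), unmoved; the other cream hub shows at (400,280). I descend on the first.

>>> {"name": "carry_out", "arguments": {"steps": [-2.2, 0.1, 3, 0, -4.4, 0.2, 7, 0, -4.4, 0.2, 10, 0, -4.4, 0.2, 12.5, 0, -4.4, 0.2, 14.5, 0, -4.4, 0.2, 15.5, 0, -4.4, 0.2, 15.5, 0, -4.4, 0.2, 15.5, 0]}}

```text
time: 11.9
tcp_pos: [419.0, -215.5, 15.9]
orientation: [2.764, 1.489, 0.003]
ft_force: [0.3, -0.5, -0.1]
finger_gap: 0.999
```

>>> {"name": "carry_out", "arguments": {"steps": [0, 0, 0, 0, 0, 0, 0, 0, 0, 0, 0, 0, 0, 0, 0, 0, 0, 0, 0, 0, 0, 0, 0, 0, 0, 0, 0, 0], "fingers": 1, "force": 30}}

```text
time: 12.78
tcp_pos: [419.3, -215.7, 16.5]
orientation: [2.764, 1.488, 0.004]
ft_force: [-1.4, 1.5, 7.8]
finger_gap: 0.529
```

>>> {"name": "carry_out", "arguments": {"steps": [0, 0, -3, 0, 0, 0, -7, 0, 0, 0, -11, 0, 0, 0, -15, 0, 0, 0, -15, 0, 0, 0, -15, 0]}}

```text
time: 13.52
tcp_pos: [418.3, -215.5, 166.1]
orientation: [2.764, 1.488, 0.003]
ft_force: [-0.6, 0.3, -0.9]
finger_gap: 0.523
```

```bash
python3 -c "
from h import *
st()
print(goto([510.3,65.2,100]),goto([606.2,1,100]))"
```

```text
t 13.525 tcp [ 418.3 -215.5  166.1] x [0.551 0.835 0.001] y [ 0.835 -0.551  0.003] z [ 0.003 -0.001 -1.   ] gap 0.5228297214406978 F [-0.6  0.3 -0.9]
[28.49 -7.8   6.61] [28.41  3.74  6.64]
```

>>> {"name": "carry_out", "arguments": {"steps": [5, -1.3, 0, 0, 10, -2.6, 0, 0, 15, -4, 0, 0, 20, -5.4, 0, 0, 25, -6.8, 0, 0, 28.5, -7.8, 1, 0, 28.5, -7.8, 4, 0, 28.5, -7.8, 6, 0, 28.5, -7.8, 6, 0, 28.5, -7.8, 6, 0, 28.5, -7.8, 6, 0]}}

```text
time: 14.9
tcp_pos: [510.8, 65.3, 106.7]
orientation: [2.764, 1.487, 0.005]
ft_force: [0.3, 0.3, -0.8]
finger_gap: 0.524
```

```bash
python3 -c "
from h import *
im,d,P,s=wsnap('w6.png'); st(); spind(d,P)
print(goto([510.3,65.2,21.5]))"
```

```text
t 14.95 tcp [510.8  65.3 106.8] x [0.551 0.835 0.002] y [ 0.834 -0.551  0.004] z [ 0.004 -0.001 -1.   ] gap 0.5241393280438821 F [0.1 0.2 0.3]
sp px [306. 127.] 145 top [583.   91.2  44.1] [31.7 23.4  3.8]
sp px [328. 135.] 279 top [590.   81.4  40.5] [9.6 9.2 5. ]
sp px [340. 141.] 229 top [591.5  77.2  43.7] [19.  17.3  4.6]
sp px [387. 207.] 251 top [606.1   1.4  40. ] [9.6 9.2 4.6]
[-0.05 -0.07  8.53]
```

View pics/w6.png

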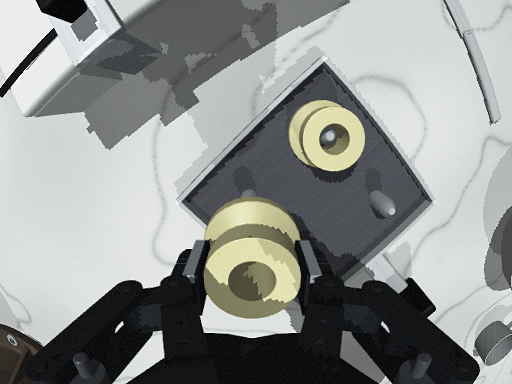

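The first hub is on its spindle at (330,135) and the second is held over spindle 1. I'll lower it.

>>> {"name": "carry_out", "arguments": {"steps": [-0.05, -0.1, 3, 0, -0.05, -0.1, 4.5, 0, -0.05, -0.1, 5.5, 0, -0.05, -0.1, 6, 0, -0.05, -0.1, 6.5, 0, -0.05, -0.1, 7.0, 0, -0.05, -0.1, 7.5, 0, -0.05, -0.1, 8.0, 0, -0.05, -0.1, 8.3, 0, -0.05, -0.1, 8.45, 0, -0.05, -0.1, 8.45, 0]}}

```text
time: 16.32
tcp_pos: [510.0, 65.4, 22.2]
orientation: [2.764, 1.487, 0.005]
ft_force: [0.1, 0.8, -0.9]
finger_gap: 0.522
```

>>> {"name": "carry_out", "arguments": {"steps": [0, 0, 0, 0, 0, 0, 0, 0, 0, 0, 0, 0, 0, 0, 0, 0, 0, 0, -2, 0, 0, 0, -5, 0, 0, 0, -9, 0, -3, 0, -14, 0, -7, 4, -15, 0, -7, 4, -15, 0, -7, 4, -15, 0], "fingers": 0.2}}

```text
time: 17.7
tcp_pos: [504.0, -14.9, 172.1]
orientation: [2.765, 1.486, 0.005]
ft_force: [0.6, 0.7, -0.3]
finger_gap: 0.803
```

Run:
```python
from h import *
im,d,P,s=wsnap('w7.png'); st(); spind(d,P)
for c in [(590,81),(510,65)]:
  m=(np.hypot(P[...,0]-c[0],P[...,1]-c[1])<40)
  P2=P.copy(); P2[~m]=0; P2[P2[...,2]>56]=0
  m=(P2[...,2]>46)&(d>0); print(fitc(P2[m][:,:2])[:2],np.median(P2[m][:,2]))
print(goto([535,-325,170]))
```

```text
t 17.75 tcp [503.9 -14.2 171.9] x [0.55  0.835 0.002] y [ 0.835 -0.55   0.003] z [ 0.003 -0.    -1.   ] gap 0.7988308902119171 F [-0.5  0.5 -1.5]
sp px [271.  52.] 315 top [593.   81.5  42.2] [16.3 18.8  7.1]
sp px [259.  72.] 36 top [572.6  71.8  44. ] [10.5 21.8  4. ]
sp px [201. 117.] 80 top [504.1  65.5  43.8] [ 9.4 19.6  4. ]
sp px [209. 114.] 210 top [510.1  64.7  40. ] [10.6 10.5  4.8]
sp px [329. 116.] 212 top [606.3   1.2  39.8] [9.5 9.9 4.2]
sp px [269. 173.] 205 top [526.  -14.5  40. ] [ 9.8 10.7  5. ]
(np.float64(589.9677493864657), np.float64(79.39705397082707)) 49.74922570017214
(np.float64(510.96893359152824), np.float64(64.56009596567787)) 49.73960755599827
[-24.24  19.71   0.21]
```

View pics/w7.png

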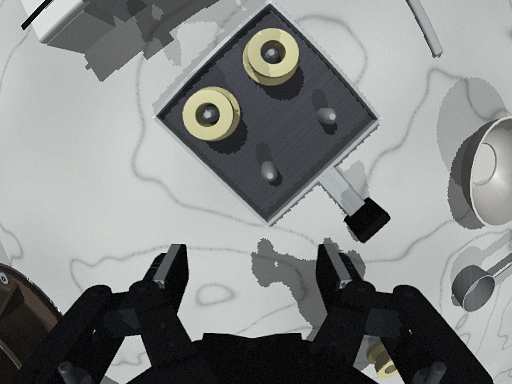

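Both hubs are seated, at (210,114) and (271,55), with their tops at 49.7 mm. On to the third.

>>> {"name": "carry_out", "arguments": {"steps": [-4, 3.3, 0, 0, -8, 6.5, 0, 0, -12, 9.8, 0, 0, -16, 13, 0, 0, -20, 16.3, 0, 0, -24.2, 19.7, 0, 0, -24.2, 19.7, 0, 0, -24.2, 19.7, 0, 0, -24.2, 19.7, 0, 0], "fingers": 0}}

```text
time: 18.88
tcp_pos: [535.7, -322.2, 171.9]
orientation: [2.763, 1.494, 0.005]
ft_force: [-0.6, 0.9, -0.2]
finger_gap: 0.999
```

```bash
python3 -c "
from h import *
im,d,P,s=wsnap('w8.png'); st(); hubs(im,d,P)
print(goto([526,-369.5,15]))"
```

```text
t 18.925 tcp [ 535.6 -322.5  172.1] x [0.548 0.836 0.002] y [ 0.836 -0.548  0.003] z [ 0.003  0.001 -1.   ] gap 0.996638168066463 F [ 0.2 -0.6  0.6]
blob px [424. 100.] n 1049 fit [ 732.  -339.5   49.5] z 39.9 hsv [ 95.  13. 135.]
blob px [268. 231.] n 1297 fit [ 525.8 -369.7   22.7] z 44.7 hsv [ 29.  64. 165.]
blob px [401. 376.] n 154 fit [ 609.1 -686.5   53. ] z 44.5 hsv [115.  194.5  18. ]
[-4.49  1.73 15.7 ]
```

View pics/w8.png

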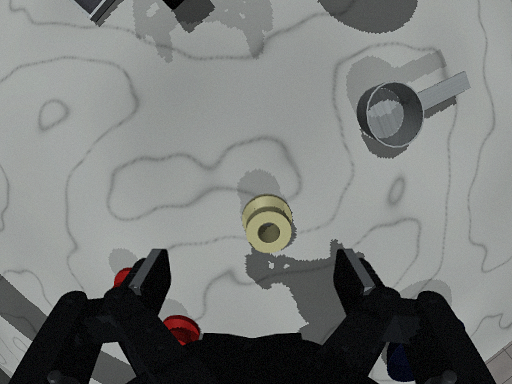

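The third cream hub is at (268,231), alone, with no fourth cream hub in view.

>>> {"name": "carry_out", "arguments": {"steps": [-2.2, 0.9, 3, 0, -4.5, 1.7, 7, 0, -4.5, 1.7, 10, 0, -4.5, 1.7, 12.5, 0, -4.5, 1.7, 14.5, 0, -4.5, 1.7, 15.6, 0, -4.5, 1.7, 15.6, 0, -4.5, 1.7, 15.6, 0]}}

```text
time: 19.92
tcp_pos: [526.4, -369.7, 17.0]
orientation: [2.762, 1.493, 0.006]
ft_force: [-0.2, -0.5, -0.0]
finger_gap: 0.998
```

>>> {"name": "carry_out", "arguments": {"steps": [0, 0, 0, 0, 0, 0, 0, 0, 0, 0, 0, 0, 0, 0, 0, 0, 0, 0, 0, 0, 0, 0, 0, 0, 0, 0, 0, 0], "fingers": 1, "force": 30}}

```text
time: 20.8
tcp_pos: [526.8, -369.9, 17.7]
orientation: [2.761, 1.492, 0.007]
ft_force: [-1.5, 0.1, 5.0]
finger_gap: 0.518
```

>>> {"name": "carry_out", "arguments": {"steps": [0, 0, -3, 0, 0, 0, -7, 0, 0, 0, -11, 0, 0, 0, -15, 0, 0, 0, -15, 0, 0, 0, -15, 0]}}

```text
time: 21.55
tcp_pos: [525.4, -369.6, 167.0]
orientation: [2.762, 1.492, 0.006]
ft_force: [-0.4, 0.8, -1.4]
finger_gap: 0.519
```

```bash
python3 -c "
from h import *
st()
print(goto([526,-14.5,107]),goto([606.2,1,107]))"
```

```text
t 21.55 tcp [ 525.4 -369.6  167. ] x [0.548 0.836 0.002] y [ 0.836 -0.548  0.004] z [ 0.005 -0.    -1.   ] gap 0.5192785053055721 F [-0.4  0.8 -1.4]
[ 29.72 -19.43   5.98] [ 35.41 -13.58   6.02]
```

>>> {"name": "carry_out", "arguments": {"steps": [5, -3.2, 0, 0, 10, -6.5, 0, 0, 15, -9.8, 0, 0, 20, -13, 0, 0, 25, -16.3, 0, 0, 29.7, -19.4, 1, 0, 29.7, -19.4, 4, 0, 29.7, -19.4, 6, 0, 29.7, -19.4, 6, 0, 29.7, -19.4, 6, 0, 29.7, -19.4, 6, 0]}}

```text
time: 22.92
tcp_pos: [526.7, -15.0, 107.5]
orientation: [2.761, 1.491, 0.008]
ft_force: [0.4, 0.6, -1.2]
finger_gap: 0.52
```

```bash
python3 -c "
from h import *
im,d,P,s=wsnap('w9.png'); st(); spind(d,P)
print(goto([526.2,-14.7,22.7]))"
```

```text
t 22.975 tcp [526.7 -15.  107.5] x [0.548 0.836 0.003] y [ 0.836 -0.548  0.005] z [ 0.006 -0.    -1.   ] gap 0.5209768675170189 F [ 0.5 -0.3 -0.8]
sp px [251.  51.] 543 top [591.2  82.1  42.5] [20.8 17.5  6.8]
sp px [252.  86.] 39 top [579.7  60.5  44.1] [11.9  6.8  3.6]
sp px [197. 126.] 131 top [524.9  60.1  44.1] [17.7 34.7  3.8]
sp px [162. 138.] 227 top [506.1  65.1  43.8] [14.2 21.9  4.4]
sp px [173. 134.] 330 top [509.9  64.9  40.1] [ 9.5 10.   4.4]
sp px [327. 135.] 337 top [606.2   1.1  39.9] [9.6 9.4 4.3]
[-0.02 -0.1   8.48]
```

View pics/w9.png

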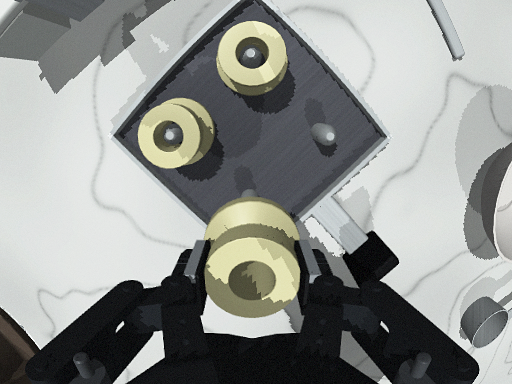

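The picture shows two seated hubs, at (172,134) and (252,55), and the third held over spindle 0. I'll lower it.

>>> {"name": "carry_out", "arguments": {"steps": [0, -0.1, 3, 0, 0, -0.1, 4.5, 0, 0, -0.1, 5.5, 0, 0, -0.1, 6, 0, 0, -0.1, 6.5, 0, 0, -0.1, 7.0, 0, 0, -0.1, 7.5, 0, 0, -0.1, 8.0, 0, 0, -0.1, 8.3, 0, 0, -0.1, 8.45, 0, 0, -0.1, 8.45, 0]}}

```text
time: 24.35
tcp_pos: [526.3, -14.5, 23.0]
orientation: [2.761, 1.492, 0.008]
ft_force: [0.5, -0.8, -0.3]
finger_gap: 0.521
```

>>> {"name": "carry_out", "arguments": {"steps": [0, 0, 0, 0, 0, 0, 0, 0, 0, 0, 0, 0, 0, 0, 0, 0, 0, 0, -2, 0, 0, 0, -5, 0, 0, 0, -9, 0, -3, 0, -14, 0, -10, 0, -15, 0, -10, 0, -15, 0, -10, 0, -15, 0], "fingers": 0.2}}

```text
time: 25.72
tcp_pos: [470.4, -98.5, 172.8]
orientation: [2.762, 1.489, 0.008]
ft_force: [-0.4, 1.2, 0.0]
finger_gap: 0.799
```

Run:
```python
from h import *
im,d,P,s=wsnap('w10.png'); st(); spind(d,P)
for c in [(590,81),(510,65),(526,-14.6)]:
  m=(np.hypot(P[...,0]-c[0],P[...,1]-c[1])<35)&(P[...,2]>46)&(P[...,2]<56)&(d>0); print(P[m].mean(0),np.median(P[m][:,2]))
m=(d>0)&(P[...,2]>52)&(P[...,2]<64)&(np.hypot(P[...,0]-587,P[...,1]+113)<40); q=P[m]; print('handle',len(q),cv2.minAreaRect(q[:,:2].astype(np.float32)))
im,d=snap('top','top3.png'); P=cloud('top',d)
print([ (np.round(r['location'],1),round(r['confidence'],2)) for r in cams.boxes_of('latch_grip','top')])
q=P[(d>0)&(P[...,1]>180)&(P[...,1]<300)&(P[...,2]>110)&(P[...,2]<135)&(abs(P[...,0]-500)<40)]
print('grip',len(q),q.mean(0),q.min(0),q.max(0))
# front edge of roof: per x-bin min y
R=P[(d>0)&(P[...,2]>80)&(P[...,2]<92)&(P[...,1]>180)&(P[...,1]<480)]
xs=[];ys=[]
for x in range(440,680,6):
    q=R[abs(R[:,0]-x)<3]
    if len(q)>4: xs.append(x); ys.append(q[:,1].min())
k=np.polyfit(xs,ys,1); print('edge',k,np.round(np.array(ys)-np.polyval(k,xs),1))
```

```text
t 25.775 tcp [470.9 -97.4 172.6] x [0.548 0.836 0.003] y [ 0.836 -0.548  0.005] z [ 0.006  0.    -1.   ] gap 0.7949022817378044 F [0.1 0.6 0.5]
sp px [185.  18.] 144 top [511.   71.4  44.1] [21.3  9.9  3.8]
sp px [190.  25.] 169 top [509.7  64.8  40. ] [10.7  9.7  4.7]
sp px [311.  27.] 199 top [605.7   0.   39.6] [10.4 10.5  4.4]
sp px [198.  41.] 117 top [507.   47.4  44. ] [32.6 11.7  3.8]
sp px [252.  74.] 51 top [529.  -13.7  44.1] [17.4 16.3  3.2]
sp px [251.  82.] 210 top [526.1 -15.6  40. ] [ 9.5 10.6  4.4]
[nan nan nan] nan
[510.72813723  63.34940891  49.65786699] 49.73144223159622
[526.72422399 -15.6326644   49.76508367] 49.745793501206236
handle 566 ((587.0908813476562, -113.75873565673828), (39.36888885498047, 12.61264705657959), 11.322922706604004)
[(array([503.7, 230. ,  93.6]), 0.7)]
grip 39 [502.63882673 243.83810882 123.85636895] [495.2223704  232.52101906 113.67752467] [510.33244754 255.67707812 130.50097482]
edge [-2.92096439e-02  2.29348225e+02] [ 1.2  1.8 -0.3  0.1 -0.1  0.3  0.4  1.7 -5.5 -5.3 -6.5  5.2 -6.9 11.9
  0.5  0.3  1.3  1.1 -0.5 -1.3  0.  -0.   0.2  1.   1.2 -2.2 -1.6  1.8
  2.2 -0.1 -0.5  0.5  0.5  0.3 -2.2 -1.1  2.6 -0.9 -0.9 -0.4]<stdin>:4: RuntimeWarning: Mean of empty slice.
  ret = um.true_divide(
  return _methods._mean(a, axis=axis, dtype=dtype,
  ret = ret.dtype.type(ret / rcount)
```

View pics/w10.png

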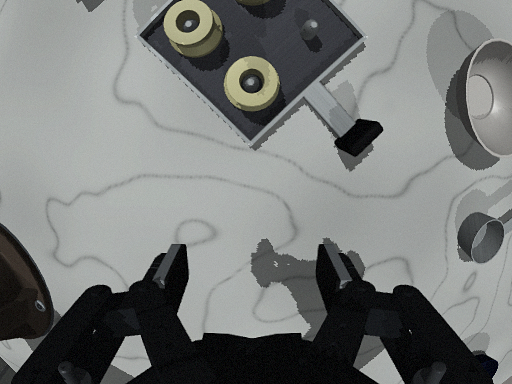

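View pics/top3.png

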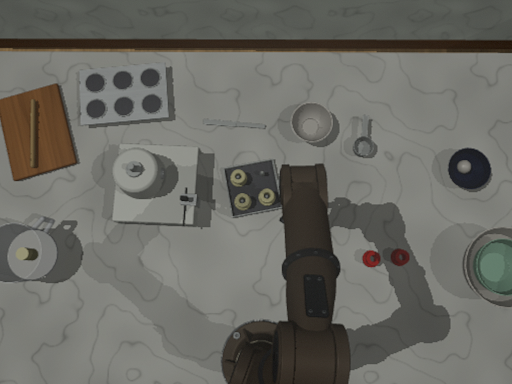

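All three cream hubs are on spindles, two seen here at (252,82) and (190,25), with tops at 49.7 mm. The top view shows no other cream hub. Next I view the bay and the latch.

```bash
python3 -c "
from h import *
print(goto([530,90,300]))"
```

```text
[ 18.89  -5.22 -12.72]
```

>>> {"name": "carry_out", "arguments": {"steps": [4, -1, -3, -0.12, 8, -2, -6, -0.24, 12, -3.3, -9, -0.36, 16, -4.5, -12, -0.48, 18.9, -5.2, -12.7, -0.545, 18.9, -5.2, -12.7, -0.545, 18.9, -5.2, -12.7, -0.545, 18.9, -5.2, -12.7, -0.545, 18.9, -5.2, -12.7, -0.545], "fingers": 0}}

```text
time: 27.0
tcp_pos: [530.0, 89.1, 299.5]
orientation: [2.257, 2.18, 0.006]
ft_force: [-1.0, 0.3, 0.4]
finger_gap: 1.003
```

```bash
cat >> h.py <<'E'
def bay(d,P):
    R=P[(d>0)&(P[...,2]>80)&(P[...,2]<91)&(P[...,1]>180)&(P[...,1]<480)&(P[...,0]>400)&(P[...,0]<720)]
    xs=[];ys=[]
    for x in range(430,680,5):
        q=R[abs(R[:,0]-x)<2.5]
        if len(q)>4: xs.append(x); ys.append(np.percentile(q[:,1],1))
    xs=np.array(xs);ys=np.array(ys)
    for _ in range(4):
        k=np.polyfit(xs,ys,1); g=abs(ys-np.polyval(k,xs))<3 if _ else abs(ys-np.median(ys))<12; xs,ys=xs[g],ys[g]
    print('edge',k,len(xs),'roof x range',np.percentile(R[:,0],[.5,99.5]))
    S=R[(R[:,1]<300)]
    lo=[(y,np.percentile(S[abs(S[:,1]-y)<3][:,0],[1,99])) for y in range(225,300,12) if (abs(S[:,1]-y)<3).sum()>10]
    for y,v in lo: print('  y',y,np.round(v,1))
    q=P[(d>0)&(P[...,1]>180)&(P[...,1]<300)&(P[...,2]>122)&(P[...,2]<130)&(abs(P[...,0]-480)<70)]
    if len(q)>5: print('grip',len(q),cv2.minAreaRect(q[:,:2].astype(np.float32)),np.median(q[:,2]))
E
python3 - <<'E'
from h import *
im,d,P,s=wsnap('w11.png'); st(); bay(d,P); spind(d,P)
E
```

```text
t 27.05 tcp [530.1  89.3 299.6] x [0.035 0.999 0.   ] y [ 0.999 -0.035  0.005] z [ 0.005 -0.    -1.   ] gap 0.9985215485203067 F [0.7 0.2 0.6]
edge [-3.90974297e-02  2.34554230e+02] 44 roof x range [429.18740941 680.50418001]
  y 225 [430.  677.2]
  y 237 [430.2 677.4]
  y 249 [422.8 678.1]
  y 261 [431.6 679. ]
  y 273 [432.3 678.7]
  y 285 [432.6 680.1]
  y 297 [433.4 680.6]
grip 271 ((505.41583251953125, 243.7734832763672), (22.32767105102539, 13.8590087890625), 88.37052154541016) 126.52573404916632
sp px [287. 155.] 37 top [582.7  93.6  43.6] [29.1 17.5  4.5]
sp px [293. 166.] 86 top [590.3  80.5  40.3] [10.   8.6  4.3]
sp px [245. 166.] 21 top [522.7  82.5  43.8] [13.3  9.1  2.9]
sp px [297. 172.] 51 top [591.8  75.3  43.8] [19.6 15.5  3.6]
sp px [236. 177.] 90 top [509.3  66.1  40. ] [8.5 8.9 4.5]
sp px [236. 184.] 53 top [510.   58.3  43.6] [20.8  9.6  4.6]
sp px [303. 217.] 83 top [606.5   1.6  39.8] [9.2 9.6 4.3]
sp px [250. 219.] 86 top [525.6   1.6  44.2] [39.5 12.5  3.6]
sp px [250. 233.] 124 top [525.8 -18.9  42.9] [20.7 14.9  5.7]
```

View pics/w11.png

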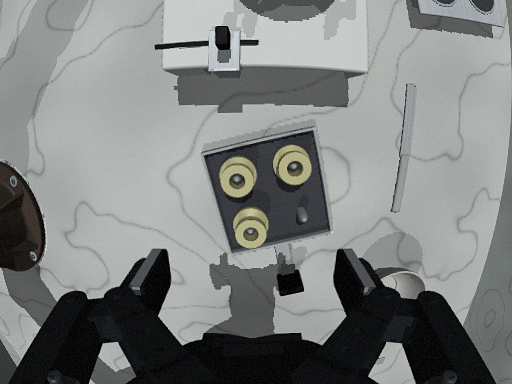

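The view shows the tray with three hubs and the latch grip, black, at (222,38). The grip measures (505,244,126). I go down and grip it.

```bash
python3 -c "
from h import *
print(goto([505.4,243.8,150]),goto([505.4,243.8,102]))"
```

```text
[15.36 -3.08 14.95] [15.36 -3.11 19.75]
```

>>> {"name": "carry_out", "arguments": {"steps": [5, -1, 0, 0, 10, -2, 0, 0, 15.4, -3.1, 2, 0, 15.4, -3.1, 7, 0, 15.4, -3.1, 12, 0, 15.4, -3.1, 15, 0, 15.4, -3.1, 15, 0, 15.4, -3.1, 15, 0], "fingers": 0.3}}

```text
time: 28.05
tcp_pos: [506.0, 244.7, 150.8]
orientation: [2.257, 2.18, 0.009]
ft_force: [0.9, -0.4, 0.3]
finger_gap: 0.698
```

Run:
```python
from h import *
im,d,P,s=wsnap('w12.png'); st(); bay(d,P)
q=P[(d>0)&(P[...,2]>110)&(P[...,2]<130)&(np.hypot(P[...,0]-505,P[...,1]-244)<25)]
print(len(q), q.min(0) if len(q) else '',q.max(0) if len(q) else '')
```

```text
t 28.1 tcp [506.2 244.8 151.2] x [0.035 0.999 0.002] y [ 0.999 -0.035  0.007] z [ 0.007  0.001 -1.   ] gap 0.7027438828969242 F [-0.6 -0.4  0.1]
edge [-4.76554723e-02  2.42345592e+02] 43 roof x range [430.51622936 678.83552361]
  y 225 [430.5 675.8]
  y 237 [430.5 676.6]
  y 249 [422.6 677. ]
  y 261 [432.3 676.1]
  y 273 [432.2 677.2]
  y 285 [432.8 677.7]
  y 297 [433.3 677.5]
grip 746 ((505.1261901855469, 244.95248413085938), (22.452695846557617, 13.568902969360352), 87.19609069824219) 126.62408237832841
883 [497.91208951 233.83184698 110.24584688] [512.31796587 256.13836146 128.76970838]
```

View pics/w12.png

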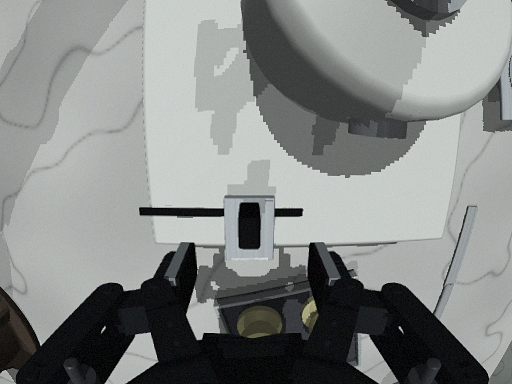

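The grip is at (249,225) between the fingers. I lower, close and slide it.

>>> {"name": "carry_out", "arguments": {"steps": [0, -0.1, 2, 0, 0, -0.1, 4, 0, 0, -0.1, 4.9, 0, 0, -0.1, 4.9, 0, 0, -0.1, 4.9, 0]}}

```text
time: 28.72
tcp_pos: [506.1, 245.3, 103.2]
orientation: [2.257, 2.179, 0.012]
ft_force: [0.7, 0.2, -0.8]
finger_gap: 0.705
```

>>> {"name": "carry_out", "arguments": {"steps": [0, 0, 0, 0, 0, 0, 0, 0, 0, 0, 0, 0, 0, 0, 0, 0, 0, 0, 0, 0, 0, 0, 0, 0, 0, 0, 0, 0, 0, 0, 0, 0], "fingers": 1, "force": 40}}

```text
time: 29.72
tcp_pos: [506.2, 245.4, 103.5]
orientation: [2.257, 2.179, 0.013]
ft_force: [-1.4, -1.7, 6.0]
finger_gap: 0.155
```

```bash
python3 -c "
from h import *
st(); print(shift([-50*.9989,50*.0471,0]))"
```

```text
t 29.725 tcp [506.2 245.4 103.5] x [0.035 0.999 0.002] y [ 0.999 -0.035  0.009] z [ 0.009  0.002 -1.   ] gap 0.15541417080600806 F [-1.4 -1.7  6. ]
[ 0.06 -5.   -0.04]
```

>>> {"name": "carry_out", "arguments": {"steps": [0, -0.7, 0, 0, 0.02, -1.4, 0, 0, 0.03, -2.1, 0, 0, 0.04, -2.8, 0, 0, 0.05, -3.5, 0, 0, 0.06, -4.2, -0.03, 0, 0.06, -4.7, -0.03, 0, 0.06, -5.1, -0.03, 0, 0.06, -5.1, -0.03, 0]}}

```text
time: 30.85
tcp_pos: [454.4, 247.5, 103.5]
orientation: [2.256, 2.179, 0.011]
ft_force: [-0.5, -3.7, 7.9]
finger_gap: 0.152
```

>>> {"name": "carry_out", "arguments": {"steps": [0, -0.3, 0, 0, 0, -0.6, 0, 0, 0, -0.9, 0, 0, 0, -0.9, 0, 0]}}

```text
time: 31.35
tcp_pos: [451.1, 247.5, 103.8]
orientation: [2.257, 2.173, 0.023]
ft_force: [24.9, -1.4, -15.1]
finger_gap: 0.154
```

The latch hit its open stop, at 25 N. I release and rise.

>>> {"name": "carry_out", "arguments": {"steps": [0, 0.3, 0, 0, 0, 0.3, 0, 0, 0, 0.3, 0, 0, 0, 0.3, 0, 0, 0, 0.3, -2, 0, 0, 0.3, -5, 0, 0, 0.3, -9, 0, -5, 3, -14, 0, -10, 8, -18, 0, -16, 8, -19, 0, -16, 8, -19, 0, -16, 8, -19, 0], "fingers": 0.3}}

```text
time: 32.85
tcp_pos: [522.2, 81.9, 294.7]
orientation: [2.26, 2.168, 0.024]
ft_force: [-0.5, 1.3, -0.1]
finger_gap: 0.702
```

Run:
```python
from h import *
im,d,P,s=wsnap('w13.png'); st(); bay(d,P); spind(d,P)
```

```text
t 32.9 tcp [521.5  83.7 294.3] x [0.039 0.999 0.005] y [ 0.999 -0.039  0.017] z [ 0.017  0.004 -1.   ] gap 0.6998667774921447 F [-0.3  0.2  0.4]
edge [-3.73502093e-02  2.33212323e+02] 42 roof x range [428.89802049 680.17404722]
  y 225 [429.9 677.4]
  y 237 [431.1 678.5]
  y 249 [423.5 678.1]
  y 261 [431.5 678.4]
  y 273 [432.1 678.7]
  y 285 [432.8 679.7]
  y 297 [431.2 682.3]
grip 255 ((452.669189453125, 245.58949279785156), (21.926124572753906, 14.32978630065918), 88.90168762207031) 126.44432310569584
sp px [287. 153.] 44 top [578.5  90.8  43.5] [22.5 24.1  4.3]
sp px [298. 163.] 140 top [593.   76.3  42.6] [15.3 16.6  6.5]
sp px [237. 161.] 27 top [507.7  84.7  43.2] [21.7  4.1  4.1]
sp px [239. 174.] 95 top [509.3  65.8  39.7] [ 8.3 10.2  4.2]
sp px [239. 181.] 49 top [509.8  58.3  44.1] [20.5  8.1  3.5]
sp px [307. 213.] 81 top [605.7   0.8  39.6] [7.3 9.7 4. ]
sp px [253. 216.] 82 top [526.2   0.8  43.7] [41.7 14.1  4.5]
sp px [253. 228.] 58 top [525.3 -14.1  40. ] [8.9 8.6 4. ]
sp px [254. 234.] 68 top [526.5 -22.6  43.8] [20.5  7.8  4.3]
```

View pics/w13.png

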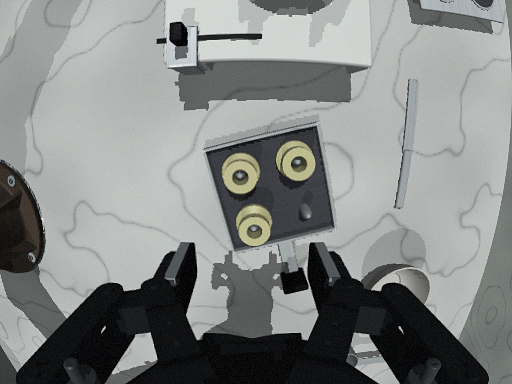

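The latch is open, with the grip at (180,32) (moved 53 mm), and the tray is unmoved. Next is the handle at (291,280).

```bash
python3 -c "
from h import *
print(goto([587,-113.5,130]))"
```

```text
[-19.53   7.03  16.46]
```

>>> {"name": "carry_out", "arguments": {"steps": [-5, 1.8, 2, -0.1, -10, 3.5, 5, -0.2, -15, 5.3, 9, -0.239, -19.5, 7, 13, -0.239, -19.5, 7, 16.4, -0.239, -19.5, 7, 16.4, -0.239, -19.5, 7, 16.4, -0.239, -19.5, 7, 16.4, -0.239], "fingers": 0}}

```text
time: 33.9
tcp_pos: [587.8, -111.7, 132.5]
orientation: [1.978, 2.424, 0.025]
ft_force: [0.1, 0.7, -0.1]
finger_gap: 0.999
```

Run:
```python
from h import *
im,d,P,s=wsnap('w14.png'); st(); spind(d,P)
m=(d>0)&(P[...,2]>52)&(P[...,2]<64)&(np.hypot(P[...,0]-587,P[...,1]+113)<40); q=P[m]; print('handle',len(q),cv2.minAreaRect(q[:,:2].astype(np.float32)))
print(goto([587.2,-113.6,24]))
```

```text
t 33.95 tcp [ 587.6 -112.1  132.4] x [-0.2   0.98 -0.  ] y [0.98 0.2  0.02] z [ 0.02   0.004 -1.   ] gap 0.9951564326272194 F [-0.5  0.3  0.2]
sp px [197.   1.] 55 top [514.5  42.5  39.7] [14.1  2.4  4.6]
sp px [301.   1.] 102 top [596.2  58.8  43.2] [15.7  5.2  4.8]
sp px [189.  64.] 141 top [522.8 -14.9  43.6] [14.7 20.7  4.8]
sp px [197.  70.] 286 top [526.1 -15.6  39.9] [10.   9.3  4.7]
sp px [299.  70.] 289 top [6.058e+02 3.000e-01 4.000e+01] [ 9.3 10.5  4.5]
sp px [217.  86.] 57 top [542.  -24.9  43.5] [15.  24.1  3.5]
handle 835 ((586.9766845703125, -113.48362731933594), (40.174983978271484, 11.959278106689453), 11.132871627807617)
[-0.14 -0.29 10.83]
```

View pics/w14.png

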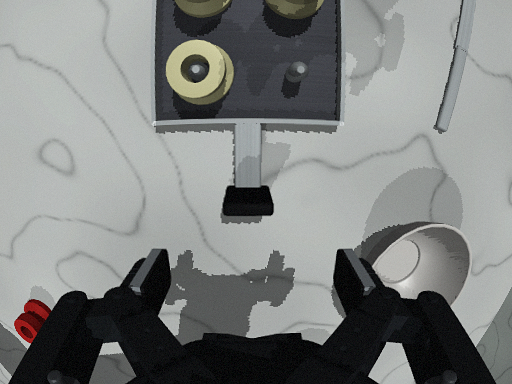

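The handle is at (248,200), square to the jaws. I descend and grip.

>>> {"name": "carry_out", "arguments": {"steps": [-0.1, -0.2, 3, 0, -0.1, -0.2, 6, 0, -0.1, -0.25, 8.5, 0, -0.1, -0.3, 10.3, 0, -0.1, -0.3, 10.8, 0, -0.1, -0.3, 10.8, 0, -0.1, -0.3, 10.8, 0]}}

```text
time: 34.83
tcp_pos: [587.8, -113.3, 25.3]
orientation: [1.978, 2.423, 0.026]
ft_force: [0.7, -0.5, 0.3]
finger_gap: 1.001
```

>>> {"name": "carry_out", "arguments": {"steps": [0, 0, 0, 0, 0, 0, 0, 0, 0, 0, 0, 0, 0, 0, 0, 0, 0, 0, 0, 0, 0, 0, 0, 0, 0, 0, 0, 0], "fingers": 1, "force": 50}}

```text
time: 35.7
tcp_pos: [587.9, -113.3, 25.9]
orientation: [1.977, 2.422, 0.025]
ft_force: [1.1, -0.4, 6.4]
finger_gap: 0.457
```

Run:
```python
from h import *
s,R=st()
O=np.array([574.7,212]);h=np.radians(87.5);ex=np.array([np.cos(h),np.sin(h)]);ey=np.array([-ex[1],ex[0]])
for bx in [-110,-80,90-3]:
    p=O+(bx-150)*ex; print(bx,np.round(p,1),goto([p[0],p[1],s['tcp_pos'][2]]))
print('turn',np.arctan2(R[1,0],R[0,0])-h)
```

```text
t 35.7 tcp [ 587.9 -113.3   25.9] x [-0.2    0.98  -0.001] y [0.98  0.2   0.022] z [ 0.021  0.003 -1.   ] gap 0.4571484105194845 F [ 1.1 -0.4  6.4]
-110 [563.4 -47.8] [ 6.92 -1.09 -0.03]
-80 [564.7 -17.8] [ 9.83 -0.37 -0.02]
87 [572.  149.1] [26.03  3.69  0.06]
turn 0.2451670905234984
```

>>> {"name": "carry_out", "arguments": {"steps": [0.4, 0, 0, 0.02, 1.0, -0.1, 0, 0.05, 1.7, -0.25, 0, 0.08, 2.5, -0.4, 0, 0.11, 3.3, -0.5, 0, 0.14, 4.1, -0.65, 0, 0.17, 4.9, -0.8, 0, 0.2, 5.7, -0.9, 0, 0.22, 6.4, -1.0, 0, 0.235, 6.9, -1.1, 0, 0.245, 6.9, -1.1, 0, 0.245, 6.9, -1.1, 0, 0.245]}}

```text
time: 37.2
tcp_pos: [563.0, -48.7, 25.8]
orientation: [2.261, 2.163, 0.026]
ft_force: [-0.8, -3.2, 6.9]
finger_gap: 0.459
```

Run:
```python
from h import *
im,d,P,s=wsnap('w15.png'); st(); c=(563.4+6.5,-47.8+150)
spind(d,P,c); bay(d,P)
m=(d>0)&(P[...,2]>11)&(P[...,2]<21)&(abs(P[...,0]-c[0])<105)&(P[...,1]<212)&(P[...,1]>5)
im2=im.copy(); im2[m]=[255,0,0]; cv2.imwrite('pics/w15m.png',im2[:,:,::-1])
# inner walls just below roof front: points at y in 212..250, z 10..70
for y in (60,100,140):
    q=P[m&(abs(P[...,1]-y)<4)]; print(y, np.percentile(q[:,0],[1,99]) if len(q) else None)
```

```text
t 37.25 tcp [563.  -48.7  25.9] x [0.044 0.999 0.003] y [ 0.999 -0.044  0.021] z [ 0.021  0.002 -1.   ] gap 0.46075478168045153 F [-0.6 -4.1  7.3]
sp px [154.  37.] 1501 top [526.1  62.2  43. ] [19.8 20.1  6. ]
sp px [194.  65.] 371 top [539.2  52.2  44.1] [23.1 28.5  3.8]
sp px [337.  43.] 831 top [608.7  57.8  40.1] [ 9.4 10.2  4.7]Traceback (most recent call last):
  File "<stdin>", line 3, in <module>
  File "h.py", line 54, in bay
    k=np.polyfit(xs,ys,1); g=abs(ys-np.polyval(k,xs))<3 if _ else abs(ys-np.median(ys))<12; xs,ys=xs[g],ys[g]
    raise TypeError("expected non-empty vector for x")
TypeError: expected non-empty vector for x
```

Run:
```python
from h import *
im,d=snap('top','top4.png'); P=cloud('top',d)
cv2.imwrite('pics/top4c.png',cv2.resize(im[120:240,90:330],None,fx=3.3,fy=3.3,interpolation=2)[:,:,::-1])
im,d=snap('side','side4.png')
```

```text
(no output)
```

View pics/top4c.png

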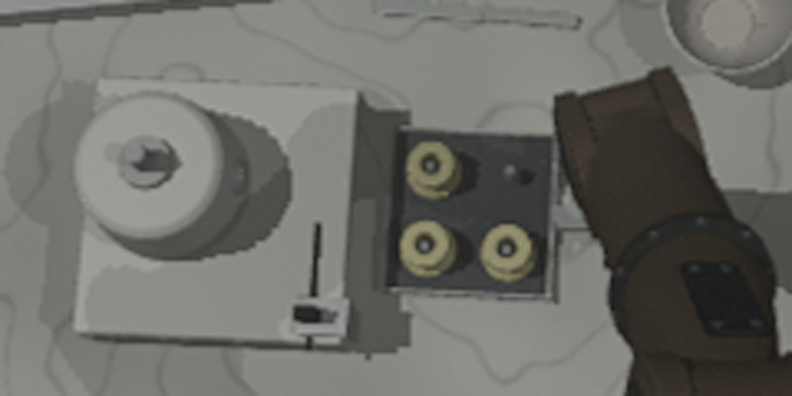

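View pics/w15.png

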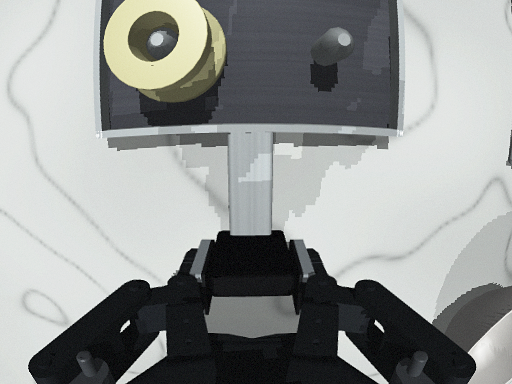

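The top crop shows the tray squared to the mouth with three hubs seated, and the latch clear at (318,315). I push in stages.

```bash
python3 -c "
from h import *
print(goto([567.5,49,26]),goto([572,149.1,26]))"
```

```text
[9.78 0.01 0.02] [19.8   0.02  0.05]
```

>>> {"name": "carry_out", "arguments": {"steps": [0.5, 0, 0, 0, 1.3, 0, 0, 0, 2.2, 0, 0, 0, 3.1, 0, 0, 0, 4.0, 0, 0, 0, 4.9, 0, 0, 0, 5.8, 0, 0, 0, 6.7, 0, 0, 0, 7.6, 0, 0, 0, 8.3, 0, 0, 0, 8.8, 0, 0, 0, 9.0, 0, 0, 0]}}

```text
time: 38.85
tcp_pos: [566.7, 41.4, 26.0]
orientation: [2.261, 2.163, 0.025]
ft_force: [-1.0, -4.7, 0.5]
finger_gap: 0.46
```

>>> {"name": "carry_out", "arguments": {"steps": [0.5, 0, 0, 0, 1.3, 0, 0, 0, 2.2, 0, 0, 0, 3.1, 0, 0, 0, 4.0, 0, 0, 0, 4.9, 0, 0, 0, 5.8, 0, 0, 0, 6.7, 0, 0, 0, 7.6, 0, 0, 0, 8.3, 0, 0, 0, 8.8, 0, 0, 0, 9.0, 0, 0, 0]}}

```text
time: 40.35
tcp_pos: [570.6, 131.7, 26.2]
orientation: [2.26, 2.164, 0.025]
ft_force: [0.2, -2.9, -3.3]
finger_gap: 0.459
```

>>> {"name": "carry_out", "arguments": {"steps": [0.3, 0, 0, 0, 0.7, 0, 0, 0, 1.1, 0, 0, 0, 1.5, 0, 0, 0, 1.8, 0, 0, 0, 2.0, 0, 0, 0, 2.1, 0, 0, 0, 2.2, 0, 0, 0, 2.2, 0, 0, 0]}}

```text
time: 41.48
tcp_pos: [571.6, 152.1, 26.1]
orientation: [2.261, 2.162, 0.023]
ft_force: [0.6, -6.7, -1.3]
finger_gap: 0.458
```

>>> {"name": "carry_out", "arguments": {"steps": [0.15, 0, 0, 0, 0.3, 0, 0, 0, 0.4, 0, 0, 0, 0.4, 0, 0, 0]}}

```text
time: 41.98
tcp_pos: [571.8, 152.1, 25.9]
orientation: [2.261, 2.158, 0.017]
ft_force: [0.7, -13.8, 0.5]
finger_gap: 0.46
```

It has come against the stop. I release and rise.

>>> {"name": "carry_out", "arguments": {"steps": [0, 0, 0, 0, 0, 0, 0, 0, 0, 0, 0, 0, 0, 0, 0, 0, 0, 0, -1, 0, 0, 0, -3, 0, 0, 0, -7, 0, 0, 0, -12, 0, -3, 0, -18, 0, -7, 0, -24, 0, -7, 0, -24, 0, -7, 0, -24, 0], "fingers": 0.1}}

```text
time: 43.48
tcp_pos: [564.2, 83.0, 267.0]
orientation: [2.261, 2.156, 0.019]
ft_force: [-0.1, -0.0, -1.0]
finger_gap: 0.899
```

Run:
```python
from h import *
im,d,P,s=wsnap('w16.png'); st(); bay(d,P)
m=(d>0)&(P[...,2]>52)&(P[...,2]<64)&(np.hypot(P[...,0]-571,P[...,1]-152)<40); q=P[m]; print('handle',len(q),cv2.minAreaRect(q[:,:2].astype(np.float32)))
im,d=snap('side','side5.png')
```

```text
t 43.525 tcp [563.5  83.7 265.6] x [ 0.046  0.999 -0.003] y [ 0.999 -0.046  0.018] z [ 0.018 -0.004 -1.   ] gap 0.9016955969102196 F [-0.2  0.1 -1.1]
edge [-3.83097309e-02  2.33886397e+02] 42 roof x range [429.25410185 680.23550653]
  y 225 [469.6 678.5]
  y 237 [470.3 678.5]
  y 249 [422.6 678.3]
  y 261 [461.7 679.2]
  y 273 [433.9 679.6]
  y 285 [431.8 527.3]
  y 297 [431.1 456.2]
grip 282 ((453.1779479980469, 245.87710571289062), (22.29587745666504, 14.638381958007812), 89.90277099609375) 126.3992550966161
handle 330 ((572.465087890625, 151.71820068359375), (10.780495643615723, 38.69999313354492), 87.24807739257812)
```

View pics/w16.png

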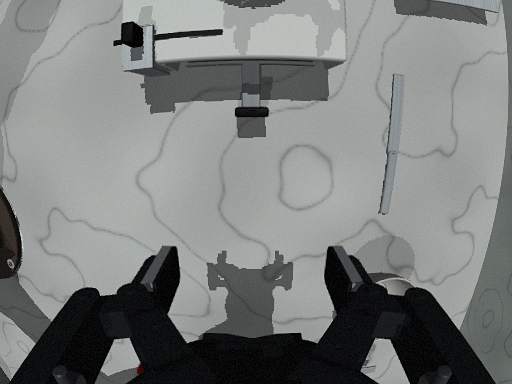

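View pics/side5.png

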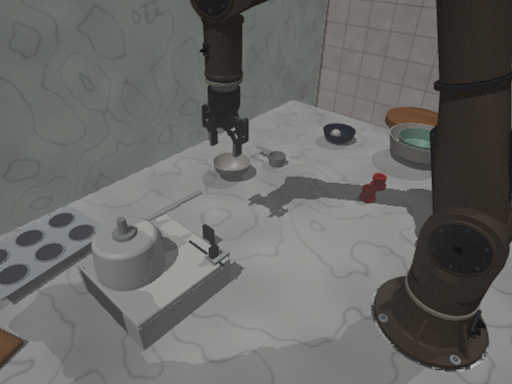

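The tray is home: the handle at (251,112) stands 60 mm outside the front, and the tray is inside the mouth. I go to the latch grip at (131,34).

```bash
python3 -c "
from h import *
print(goto([452.5,246,160]))"
```

```text
[ 15.7  -11.96  10.23]
```

>>> {"name": "carry_out", "arguments": {"steps": [3, -3, 0, 0, 7, -6, 0, 0, 11, -9, 0, 0, 15.7, -12, 0, 0, 15.7, -12, 4, 0, 15.7, -12, 8, 0, 15.7, -12, 10.2, 0, 15.7, -12, 10.2, 0, 15.7, -12, 10.2, 0], "fingers": 0.3}}

```text
time: 44.7
tcp_pos: [451.9, 246.7, 160.4]
orientation: [2.26, 2.162, 0.014]
ft_force: [-0.3, -0.1, -0.0]
finger_gap: 0.7
```

Run:
```python
from h import *
im,d,P,s=wsnap('w17.png'); st(); bay(d,P)
print(goto([451.5,246,103.5]))
```

```text
t 44.75 tcp [452.3 246.7 160.9] x [ 0.045  0.999 -0.003] y [ 0.999 -0.045  0.017] z [ 0.017 -0.003 -1.   ] gap 0.7013616868122539 F [-0.6 -0.5  0.1]
edge [-4.59105539e-02  2.41062559e+02] 43 roof x range [429.12358976 677.60909372]
  y 225 [428.5 675.2]
  y 237 [429.  675.8]
  y 249 [422.4 675.9]
  y 261 [429.5 676.3]
  y 273 [430.5 676. ]
  y 285 [431.2 676.1]
  y 297 [431.3 677.1]
grip 675 ((452.13714599609375, 246.80239868164062), (22.21419906616211, 13.309314727783203), 87.16683959960938) 126.57502455699148
[-0.06 -0.17  5.74]
```

View pics/w17.png

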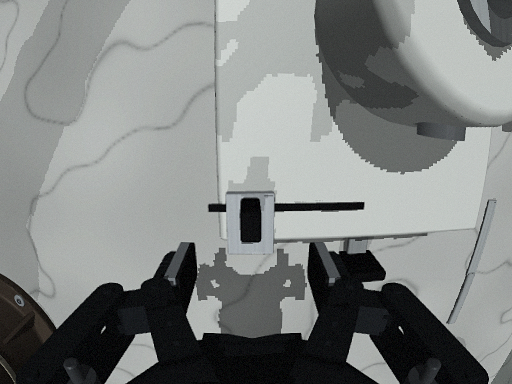

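The grip is at (250,220), midway between the jaws.

>>> {"name": "carry_out", "arguments": {"steps": [0, 0.05, 2, 0, 0, 0.05, 4, 0, 0, 0, 5.5, 0, 0, 0, 5.7, 0, 0, 0, 5.7, 0, 0, 0, 5.7, 0]}}

```text
time: 45.5
tcp_pos: [453.7, 246.9, 104.6]
orientation: [2.26, 2.161, 0.018]
ft_force: [0.2, -0.1, 0.7]
finger_gap: 0.7
```

>>> {"name": "carry_out", "arguments": {"steps": [0, 0, 0, 0, 0, 0, 0, 0, 0, 0, 0, 0, 0, 0, 0, 0, 0, 0, 0, 0, 0, 0, 0, 0, 0, 0, 0, 0, 0, 0, 0, 0], "fingers": 1, "force": 40}}

```text
time: 46.5
tcp_pos: [453.6, 247.0, 104.9]
orientation: [2.26, 2.161, 0.018]
ft_force: [-1.3, -1.2, 5.8]
finger_gap: 0.154
```

>>> {"name": "carry_out", "arguments": {"steps": [0, 0.7, 0, 0, 0, 1.4, 0, 0, 0, 2.1, 0, 0, 0, 2.8, 0, 0, 0, 3.5, 0, 0, 0, 4.2, 0.05, 0, 0, 4.9, 0.07, 0, 0, 5.4, 0.07, 0, 0, 5.6, 0.07, 0, 0, 5.6, 0.07, 0]}}

```text
time: 47.75
tcp_pos: [509.9, 244.7, 105.1]
orientation: [2.26, 2.161, 0.019]
ft_force: [0.8, 5.6, -8.7]
finger_gap: 0.154
```

```bash
python3 -c "
from h import *
st()"
```

```text
t 47.75 tcp [509.9 244.7 105.1] x [ 0.045  0.999 -0.001] y [ 0.999 -0.045  0.019] z [ 0.019 -0.002 -1.   ] gap 0.1536741992996496 F [ 0.8  5.6 -8.7]
```

Not yet at the stop. I'll carry on until the force shows it.

>>> {"name": "carry_out", "arguments": {"steps": [0, 0.2, 0, 0, 0, 0.4, 0, 0, 0, 0.5, 0, 0, 0, 0.6, 0, 0]}}

```text
time: 48.25
tcp_pos: [512.1, 244.6, 105.0]
orientation: [2.26, 2.165, 0.011]
ft_force: [-16.1, 3.2, 4.2]
finger_gap: 0.158
```

>>> {"name": "carry_out", "arguments": {"steps": [0, 0, 0, 0, 0, 0, 0, 0, 0, 0, 0, 0, 0, 0, 0, 0, 0, 0, -2, 0, 0, 0, -5, 0, 0, 0, -9, 0, -6, 0, -14, 0, -12, 0, -17, 0, -18, 0, -17, 0, -18, 0, -17, 0, -18, 0, -17, 0], "fingers": 0.3}}

```text
time: 49.75
tcp_pos: [502.3, 64.6, 275.7]
orientation: [2.262, 2.162, 0.011]
ft_force: [-0.0, 0.6, -0.1]
finger_gap: 0.703
```

Run:
```python
from h import *
im,d,P,s=wsnap('w18.png'); st(); bay(d,P)
m=(d>0)&(P[...,2]>52)&(P[...,2]<64)&(np.hypot(P[...,0]-571,P[...,1]-152)<40); q=P[m]; print('handle',len(q),cv2.minAreaRect(q[:,:2].astype(np.float32)))
im,d=snap('top','top6.png'); im,d=snap('side','side6.png')
```

```text
t 49.8 tcp [502.2  66.3 275.4] x [ 0.043  0.999 -0.003] y [ 0.999 -0.043  0.013] z [ 0.013 -0.003 -1.   ] gap 0.699958571625874 F [-0.2 -0.7  0.2]
edge [-3.78705100e-02  2.33379661e+02] 43 roof x range [427.34312408 679.67747536]
  y 225 [430.1 677. ]
  y 237 [430.2 677.7]
  y 249 [422.6 677.9]
  y 261 [430.9 678.6]
  y 273 [429.5 682.1]
grip 233 ((512.0748291015625, 240.75318908691406), (17.029726028442383, 12.692176818847656), 87.40837097167969) 126.48521341172571
handle 325 ((572.21337890625, 151.6128387451172), (12.389439582824707, 39.398502349853516), 89.44922637939453)
```

View pics/w18.png

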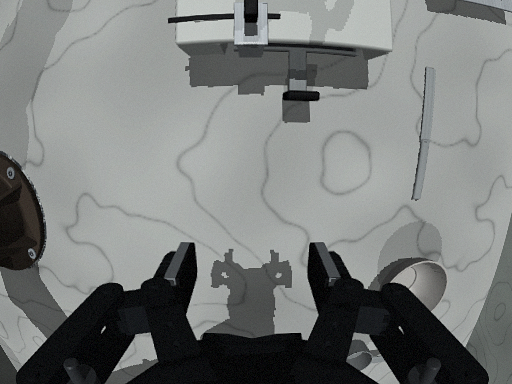

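View pics/top6.png

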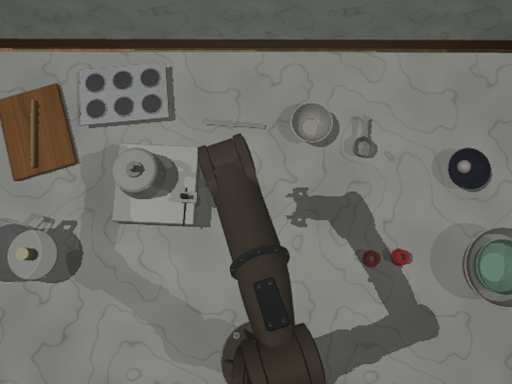

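View pics/side6.png

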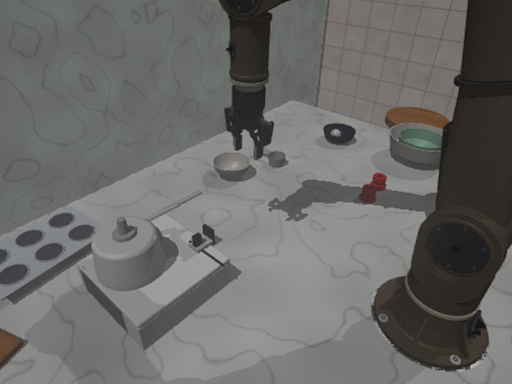

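The latch is closed, moved about 60 mm from its open stop. The handle is still 60 mm out, and the bowl, cup and knife look untouched. No hub was left out or spilled. Handing in.

```bash
python3 -c "
from h import *
print(bot.sign_off())"
```

```text
the job is handed in; nothing more can be done
None
```

The three cream hubs are on spindles 3, 1 and 0. I slid the latch open, pushed the tray to the stop by its handle, and slid the latch shut again. I then handed the job in at about 50 s; no verdict was reported. There was no fourth cream hub in view, and the two red ones were left alone.

What the last checks showed:
- **Hubs:** after placing, all three tops read about 49.7 mm, which matches fully seated. I could not see them once the tray was inside the bay. The push was gentle, about 14 N against the stop.
- **Tray:** the handle stands 60 mm outside the front, as it should when home.
- **Latch:** the grip ended about 60 mm from its open stop, up against the closed stop (16 N).
- **Bystanders:** the bowl, cup and knife looked unmoved in the last pictures, and the gripper touched nothing.

The checks agreed, except that estimates of the bay's sideways position differed by up to about 5 mm. The tray still went in without side force.

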